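Clamp a bone specimen with a ratchet handle

TASK

Pick up the loose long bone and lay it lengthwise on the clamp's rubber bed, its broad two-knuckled end under the raised clamp pad and up against the steel column, and let go of it. Then work the red-gripped ratchet handle to and fro in short swings between its two steel posts until the pad holds the bone firmly with about 40 newtons, never crushing it, and leave the handle alone. Do not disturb the other things on the table.

Things in the scene. Friction and masses are not known exactly. Their poses are not given: they have to be found in the camera images.
- bone: The bone to clamp: tan, dry, 179 mm long, 100 to 200 g. Origin: on its underside, midway along; its own x points to the broad end: two knuckles side by side, 54 mm wide, 34 mm high, tip 87 mm from the origin. The narrow end is one 30 mm knob. Between them a round shaft 22 mm thick, its centre line 16 to 17 mm above the underside: grip it there, across y, nearer the narrow end.
- bone_head (a point): The centre of the bone's broad end, between its two knuckles (70 mm along the bone's x from its origin, 17 mm above its underside).
- clamp: The fixed blue specimen clamp. Origin: on the table, on the vertical screw axis. Its x points from the bed past the column to the ratchet handle; z is up. Base plate from x = -237 to +107 mm, 100 mm wide (140 mm from x = 27 mm on), 12 mm high. Lying properly, the bone points its broad end along +x on the line y = 0, bone_head at x = -32 mm, straight below the pad.
- stop (a point): Point on the flat front of the steel column (clamp x = -15 mm), 40 mm above the table: the stop that the tip of the bone's broad end meets. The column is 50 mm wide, 58 mm high. Above it is the clamp arm, 44 mm wide, from clamp x = -62 to +20 mm, its top 100 mm above the table before tightening; it carries the pad and overhangs the bed.
- bed_end (a point): The middle of the bed's far end (clamp x = -226 mm), at base plate height. The flat rubber-topped bed is 64 mm wide and runs from there to clamp x = -34 mm. Its top lies 20 to 32 mm above the table, set differently each time and not measured: feel for it.
- screw_head (a point): Top of the ratchet head (steel, 78 mm across, 112 to 137 mm above the table), on the screw axis. Turning the free screw takes about 0.65 N m (5.8 N at the grip; 3 to 5 N remain when you pause); it stays where it is left (a back swing drags it 0.1 rad at most). Each 10 N of clamping adds 0.08 N m, so a 40 N hold is felt as about 2.8 N more at the grip than free running.
- pad: The rubber pad, 34 mm (clamp x) by 44 mm, centred at clamp x = -34 mm. Origin: centre of its underside, 73 mm above the table at the start: 7 to 19 mm of air above a bone on the bed. It descends 8 mm per radian of screw turn. It is sprung: once on the bone, 15 N per further mm of arm descent. 40 N is the proper hold (20 to 60 N will do); 90 N crushes the bone.
- ratchet (a joint): Angle of the ratchet handle about the screw (rad): 0 along the clamp's +x, growing clockwise seen from above. Two posts (128 mm high) stop it at -0.6 and +0.6. Clockwise swings turn the screw and lower the pad; anticlockwise swings, done unhurriedly, click back over teeth 0.29 rad apart, so up to 0.29 rad is lost at the start of each tightening swing.
- grip (a point): The middle of the usable height of the red upright grip at the end of the ratchet handle: a round peg 16 mm across, 115 mm from the screw axis, 160 mm above the table; the peg stands free from 128 to 178 mm above the table. It stays where it is left.
- vertebra_a: bystander: a vertebra about 60 mm long, origin at its underside
- vertebra_b: bystander: a vertebra about 55 mm long, origin at its underside
- vertebra_c: bystander: a vertebra about 50 mm long, origin at its underside
- cork: bystander: a flat cork ring, 64 mm across, 16 mm high, origin at its underside
- jar: bystander: an amber jar with white lid, 56 mm across, 65 mm high, origin at its underside
- caliper: bystander: a flat steel caliper 150 mm long with a black slide, origin at its underside
- small_bone: bystander: a darker small long bone, 144 mm long, 24 mm high, origin at its underside
Things that resemble listed ones, but are neither listed nor needed, are in the scene too. What is shaped like the bone but green or purple is not meant.

How it is judged:
By the outcome, as a careful person would: the job done as asked, in the order asked, and still so for the second after the job is handed in, with the robot touching nothing.
It also fails if it takes over 72 s, if anything falls off the work surface, if the arm or the gripper's body presses on something with over 40 N, if the wrist force passes 120 N, or if a joint passes its speed limit or range.

ROBOT

A 7-joint arm with a two-finger parallel gripper is mounted at the origin on the work surface. World frame = base frame: x ahead of the robot, y to its left, z up, the work surface at z = 0. Lengths are in mm, angles in rad, forces in N, time in s.
With the tool pointing down it reaches from about 400 to 875 mm from the base axis. Payload 6.5 kg.
Tool frame: the origin (TCP) lies on the centre line of the jaws, within the pads' length; the fingertips stand 11 mm ahead of it and the grasp point (between the pads) lies 8 mm behind it; z points along the fingers, y is the direction in which the jaws open and shut (so a half turn about z gives the same grasp; the last joint's range is limited). The gripper opens to 85 mm and grips with 20 to 120 N. Pads are 22 mm wide; open, the fingers measure 114 mm over their backs; the gripper's body (76 mm by 85 mm) begins 54 mm behind the grasp point. The pads swing forward as they close: fully open they stand 13 mm farther back than shut.
Start: joints at [-1.309, 0.536, -0.004, 1.538, 0.003, 1.067, -0.071], TCP at [209.27, 615.383, 209.59] pointing down, gripper open.
Joint ranges: [-2.7, 2.7], [-0.37, 2.16], [-1.27, 1.26], [0.24, 2.4], [-1.31, 4.45], [0.19, 1.91], [-2.76, 2.76]. Speed limits (rad/s): [2.39, 2.39, 3.14, 3.14, 3.14, 3.14, 3.14].

INTERFACE

Orientations are given as a rotation vector (axis times angle).
In Python, from cell import r, imaging gives the robot as it stands.
- The arm moves only by the tool move_arm, never from a script. Its argument "plan" is a list of rows, each an object of numbers: "x", "y", "z": the shift along the tool's x, y, z in cm; "rx", "ry", "rz": the turn, a rotation vector about the tool's x, y, z in rad; "fingers": the gripper command: -1 is fully open, 1 is shut, values between are in proportion. In form: [{"x": .., "y": .., "z": .., "rx": .., "ry": .., "rz": .., "fingers": ..}, ...]. A call has exactly 8 rows; each row shifts and turns the commanded pose from where the row before left it, along the tool's axes as they then stand; what a row does not reach is not made up. A row lasts 1/12 s, in which the tool goes at most 41.7 mm and 7.16 degrees, less where a joint would pass 70% of its speed; a pose out of reach is approached as far as the arm can. A call is refused whole if a number of a shift passes 4.17 or a number of a turn 0.125, either way. A call with a gripper value outside its range is refused whole. The fingers move at their own pace and stop on an object; "force" is the grip in N (left out, the last holds). Time passes only in rows, so rows that do not move let the fingers close, or fill a call up. It gives the time, the measured TCP pose, the force and the opening at its end, in the units of the state.
- r.sense(): the state, without advancing time (a new reading comes with each control period).
- imaging.camera(name): name is "side" or "top" or "wrist"; returns a dict with "image" (480x640x3 uint8, red, green, blue), "fx", "fy", "cx", "cy" (pixels), "eye" and "attitude" of the camera in the world. Camera axes: x right, y down, z forward; pixel columns grow to the right and rows downward; lengths in mm; the calibration is good to about 2 mm. A picture is of the moment at which its call begins. There is no depth.
- r.close_job(): hands the job in, once; it reports no verdict.
The state is a dict: "time": time; "qpos": joint angles; "joint_vel": joint speeds; "tau": joint torques, N m; "position": TCP position; "tcp_rot": TCP orientation; "contact_force": force on the tool from outside, world axes, zero at the start; "torque": the same for the moment, N m; "opening": finger opening in mm.
Only numpy, scipy, OpenCV 4.12 (cv2) and the standard library are available. Lean on these libraries where they do the work, as an engineer would, in place of code of your own. Each camera call takes 0.05 s, during which the arm holds its last target. There are 200 camera calls.

## Working session

There is one attempt and no reset: what is moved stays moved. The work goes in short steps, Python scripts to look and compute and a tool call to move; the robot and the scene stay as the last step left them, time stands still between calls to the robot, and variables do not carry over. Pictures are saved under pics/ and viewed, about 8 in all and at most 12, crops included, and the job is handed in when it is done.

Besides the shell and the picture viewer there is one more tool, called after ">>>" as name(argument=value, ...) on one line, values as JSON. move_arm: Moves the arm, as the interface text tells. Its arguments: {"type":"object","properties":{"plan":{"type":"array","items":{"type":"object","properties":{"x":{"type":"number"},"y":{"type":"number"},"z":{"type":"number"},"rx":{"type":"number"},"ry":{"type":"number"},"rz":{"type":"number"},"fingers":{"type":"number"}}}},"force":{"type":"number"}},"required":["plan"]}

```bash
mkdir -p pics; ls
python3 - <<'E'
from cell import r, imaging
import cv2, json
for n in ("top","side"):
    c=imaging.camera(n); cv2.imwrite(f"pics/{n}0.png",c["image"][:,:,::-1])
    print(n,{k:(v.tolist() if hasattr(v,'tolist') else v) for k,v in c.items() if k!="image"})
print(r.sense())
E
```

```text
pics
top {'fx': 568.5049080478108, 'fy': 568.5049080478108, 'cx': 323.91621568364405, 'cy': 241.19635770120615, 'eye': [419.1148511149214, 10.271333239044274, 1308.027062896872], 'attitude': [-2.170258775642371, 2.212717318119162, -0.09130970477046593]}
side {'fx': 521.9491405334012, 'fy': 521.9491405334012, 'cx': 314.00495116423, 'cy': 244.0767704534861, 'eye': [-52.93195990701679, -562.8692409993313, 1085.416043352457], 'attitude': [-2.3123209952632844, 0.9310889175574074, -0.33720312958048937]}
{'time': 0.1, 'qpos': array([-1.30920609,  0.53712917, -0.00440051,  1.53876658,  0.00262953,
        1.06731039, -0.07118676]), 'joint_vel': array([-0.00102269, -0.00200434,  0.00016004, -0.00379167, -0.0009346 ,
       -0.00056029, -0.00013797]), 'tau': array([ 3.23449349e-03, -5.84568965e+01,  1.05216365e+00, -2.59773999e+01,
        1.26448632e-02,  4.64178098e-03,  1.20874881e-05]), 'position': array([209.12068906, 614.80047709, 208.77900068]), 'tcp_rot': array([-5.12470315e-01, -3.09941082e+00,  2.52186366e-03]), 'contact_force': array([-1.00280507,  0.51462744, -0.06882679]), 'torque': array([-0.03504814,  0.03129451,  0.01325596]), 'opening': 85.29111586035603}
```

View pics/top0.png

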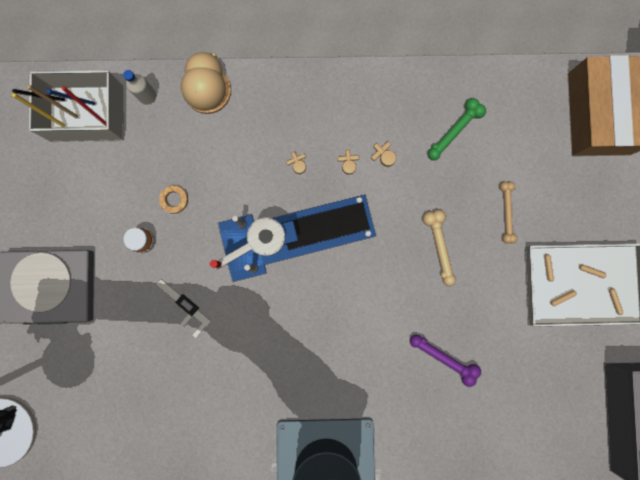

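View pics/side0.png

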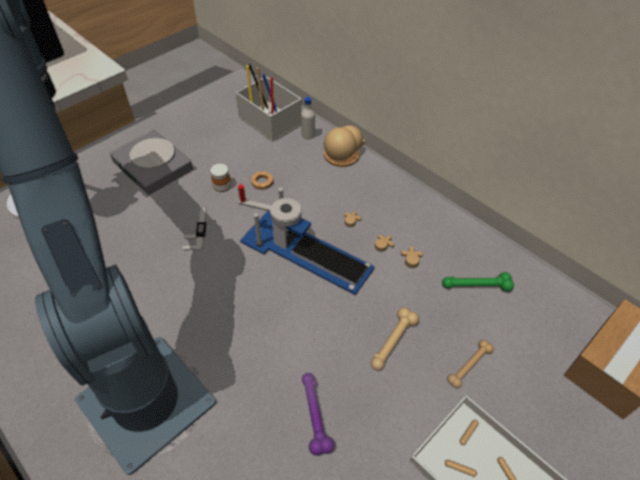

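Bone candidates in the top view are tan (438,247), darker small bone (508,212), green (457,130) and purple (446,360). I choose the tan one, whose broad end is at (434,217). The clamp's bed points to the right, with the screw head at about (266,236) and the red grip at (215,264).

```bash
cat > h.py <<'E'
import numpy as np, cv2
from scipy.spatial.transform import Rotation as R
from cell import r, imaging
def w(c,u,v,z):
    d=R.from_rotvec(c["attitude"]).apply([(u-c["cx"])/c["fx"],(v-c["cy"])/c["fy"],1]); e=np.array(c["eye"])
    return e+d*(z-e[2])/d[2]
def px(c,p):
    q=R.from_rotvec(c["attitude"]).inv().apply(np.array(p)-c["eye"]); return [c["fx"]*q[0]/q[2]+c["cx"],c["fy"]*q[1]/q[2]+c["cy"]]
E
python3 - <<'E'
from h import *
c=imaging.camera("top"); im=c["image"][:,:,::-1]
a=cv2.resize(im[180:290,205:385],None,fx=4.4,fy=4.4,interpolation=cv2.INTER_CUBIC)[:,:792]
b=cv2.resize(im[205:290,415:525],None,fx=1,fy=1)
cv2.imwrite("pics/clampcrop.png",a)
cv2.imwrite("pics/bonecrop.png",cv2.resize(im[200:295,410:530],None,fx=6,fy=6,interpolation=cv2.INTER_CUBIC))
# tan-mask centreline
hsv=cv2.cvtColor(c["image"],cv2.COLOR_RGB2HSV); m=((hsv[...,1]>70)&(hsv[...,2]>90)).astype(np.uint8); 
n,l,s,ce=cv2.connectedComponentsWithStats(m)
for i in range(1,n):
    if s[i][4]>150: print(s[i],ce[i])
i=l[255,441]
for v in range(s[i][1],s[i][1]+s[i][3],4):
    u=np.where(l[v]==i)[0]; print(v,u.min(),u.max())
E
```

```text
[ 181   53   50   60 2202] [204.74704814  83.22615804]
[ 587   57   28   90 2081] [600.20086497 101.51802018]
[629  56  11  90 762] [635.12467192  95.82152231]
[ 61  86  45  39 175] [ 82.30285714 104.10857143]
[ 12  92  53  35 246] [ 36.7601626  109.13821138]
[429  98  57  62 809] [457.83189122 126.91718171]
[371 142  25  24 338] [384.38757396 154.32248521]
[338 150  21  24 270] [348.29259259 162.12222222]
[287 152  19  21 237] [297.27848101 162.60759494]
[500 182  17  61 528] [507.95643939 211.54356061]
[159 185  29  28 452] [172.94911504 198.80973451]
[ 228  195  148   87 2009] [292.29019413 248.86560478]
[287 197  70  21 415] [325.44096386 207.15662651]
[423 210  32  76 848] [439.91273585 243.17099057]
[218 215  36  40 674] [234.08605341 232.00593472]
[410 336  71  51 822] [448.20316302 361.12408759]
210 435 440
214 424 444
218 423 444
222 424 442
226 431 440
230 433 441
234 434 442
238 434 443
242 435 444
246 436 445
250 437 446
254 438 447
258 439 448
262 440 449
266 441 450
270 442 451
274 441 452
278 443 454
282 444 454
```

View pics/clampcrop.png

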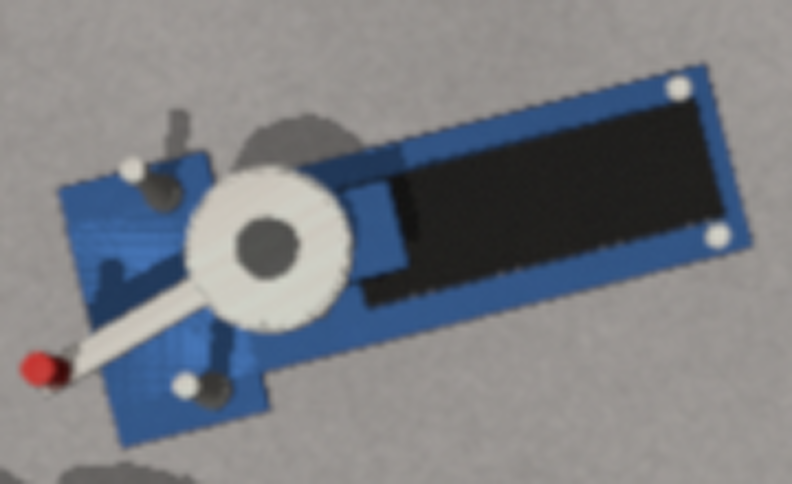

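View pics/bonecrop.png

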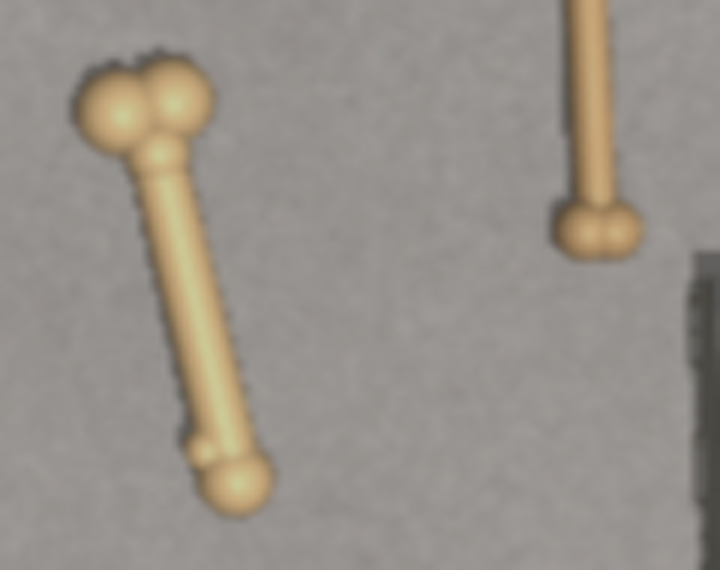

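```bash
cat >> h.py <<'E'
def C(p): # clamp frame mm -> world
    return CO+CR@np.array(p,float)
E
python3 - <<'E'
from h import *
from scipy.optimize import least_squares
c=imaging.camera("top")
k=lambda u,v:(u/4.4+205,v/4.4+180)
obs=[((107,-70,12),(58,187)),((107,70,12),(125,447)),((-237,-50,12),(708,65)),((-237,50,12),(751,245)),((0,0,137),(267,247))]
f=lambda p:np.concatenate([np.subtract(px(c,[p[0]+np.cos(p[2])*a-np.sin(p[2])*b,p[1]+np.sin(p[2])*a+np.cos(p[2])*b,z]),k(*o)) for (a,b,z),o in obs])
s=least_squares(f,[400,130,1.7]);print("clamp",s.x,np.round(s.fun,1))
x,y,t=s.x
g=w(c,*k(40,369),180)[:2]-[x,y]; d=np.arctan2(g[1],g[0])
print("grip r",np.hypot(*g),"ratchet",-(d-t))
h=w(c,434.5,217.2,17);n=w(c,449.5,280.5,17); print("head",h,"narrow",n,np.linalg.norm(h-n), "yaw",np.arctan2(*(h-n)[1::-1]))
q=r.sense(); print(R.from_rotvec(q["tcp_rot"]).as_matrix().round(3))
E
```

```text
clamp [514.46725836 113.92003265   1.8014418 ] [-0.2 -0.1 -0.9  0.3 -0.2 -0.7  1.   0.4  0.3 -0. ]
grip r 114.4007015767029 ratchet -0.2871369167665816
head [ 560.4468767  -261.27761091   17.        ] narrow [ 415.29124239 -290.57721025   17.        ] 148.08316816222987 yaw 0.19917333824541947
[[-0.947  0.322 -0.   ]
 [ 0.322  0.947 -0.001]
 [-0.    -0.001 -1.   ]]
```

The clamp fits well (yaw 1.801), and the handle is at about -0.29. The bone's yaw is 0.199. I'll write a helper that gives a constant per-row step to a target pose, then go over to the bone.

```bash
cat >> h.py <<'E'
CO=np.array([514.5,113.9,0]); CR=R.from_euler("z",1.8014).as_matrix()
def down(a): return R.from_matrix([[np.cos(a),np.sin(a),0],[np.sin(a),-np.cos(a),0],[0,0,-1]])
def step(pos,a,n):
    "constant row (cm, rad) that in n rows brings the tool to pos, pointing down with x at yaw a"
    q=r.sense(); R0=R.from_rotvec(q["tcp_rot"]); v=(R0.inv()*down(a)).as_rotvec()
    if abs(v[2])>np.pi: v*=1-2*np.pi/abs(v[2])
    ph=v/n; S=sum(R.from_rotvec(ph*k).as_matrix() for k in range(n))
    p=np.linalg.solve(S,R0.inv().apply(np.array(pos)-q["position"]))/10
    print(n,"rows: xyz",p.round(2),"rot",ph.round(4))
def st():
    q=r.sense(); M=R.from_rotvec(q["tcp_rot"]).as_matrix()
    print("t",round(q["time"],2),"p",q["position"].round(1),"a",round(np.arctan2(M[1,0],M[0,0]),4),"tilt",M[:2,2].round(3),"F",q["contact_force"].round(1),"op",round(q["opening"],1))
E
python3 -c "
from h import *
h=np.array([560.4,-261.3]);d=np.array([.980,.198]);g=h-105*d
print(g)
step([*g,209],0.199,32)
for k in (8,16,24): pass
"
```

```text
[ 457.5  -282.09]
32 rows: xyz [-3.77  1.14  0.  ] rot [-0.      0.      0.0817]
```

>>> move_arm(plan=[{"x": -3.77,"y": 1.14,"z": -1,"rz": 0.082,"fingers": -1},{"x": -3.77,"y": 1.14,"z": -1,"rz": 0.082,"fingers": -1},{"x": -3.77,"y": 1.14,"z": -1,"rz": 0.082,"fingers": -1},{"x": -3.77,"y": 1.14,"z": -1,"rz": 0.082,"fingers": -1},{"x": -3.77,"y": 1.14,"z": -1,"rz": 0.082,"fingers": -1},{"x": -3.77,"y": 1.14,"z": -1,"rz": 0.082,"fingers": -1},{"x": -3.77,"y": 1.14,"z": -1,"rz": 0.082,"fingers": -1},{"x": -3.77,"y": 1.14,"z": -1,"rz": 0.082,"fingers": -1}])

```text
$.plan[0]: bad value
```

>>> move_arm(plan=[{"x": -3.77,"y": 1.14,"z": 0,"rz": 0.082,"fingers": -1},{"x": -3.77,"y": 1.14,"z": 0,"rz": 0.082,"fingers": -1},{"x": -3.77,"y": 1.14,"z": 0,"rz": 0.082,"fingers": -1},{"x": -3.77,"y": 1.14,"z": 0,"rz": 0.082,"fingers": -1},{"x": -3.77,"y": 1.14,"z": 0,"rz": 0.082,"fingers": -1},{"x": -3.77,"y": 1.14,"z": 0,"rz": 0.082,"fingers": -1},{"x": -3.77,"y": 1.14,"z": 0,"rz": 0.082,"fingers": -1},{"x": -3.77,"y": 1.14,"z": 0,"rz": 0.082,"fingers": -1}])

```text
$.plan[0]: bad value
```

>>> move_arm(plan=[{"x": -3.77,"y": 1.14,"z": 0,"rz": 0.082,"fingers": -1},{"x": -3.77,"y": 1.14,"z": 0,"rz": 0.082,"fingers": -1},{"x": -3.77,"y": 1.14,"z": 0,"rz": 0.082,"fingers": -1},{"x": -3.77,"y": 1.14,"z": 0,"rz": 0.082,"fingers": -1},{"x": -3.77,"y": 1.14,"z": 0,"rz": 0.082,"fingers": -1},{"x": -3.77,"y": 1.14,"z": 0,"rz": 0.082,"fingers": -1},{"x": -3.77,"y": 1.14,"z": 0,"rz": 0.082,"fingers": -1},{"x": -3.77,"y": 1.14,"z": 0,"rz": 0.082,"fingers": -1}])

```text
$.plan[0]: bad value
```

```bash
python3 -c "
from h import *
st(); step([457.5,-282.1,140],0.199,8)"
```

```text
t 0.2 p [209.2 615.  209. ] a 2.8138 tilt [-0.    -0.001] F [-0.1  0.4 -0.8] op 85.6
8 rows: xyz [-15.46   2.67   0.87] rot [-0.000e+00  2.000e-04  3.269e-01]
```

>>> move_arm(plan=[{"x": -3.77,"y": 1.14,"z": -1,"rx": 0,"ry": 0,"rz": 0.082,"fingers": -1},{"x": -3.77,"y": 1.14,"z": -1,"rx": 0,"ry": 0,"rz": 0.082,"fingers": -1},{"x": -3.77,"y": 1.14,"z": -1,"rx": 0,"ry": 0,"rz": 0.082,"fingers": -1},{"x": -3.77,"y": 1.14,"z": -1,"rx": 0,"ry": 0,"rz": 0.082,"fingers": -1},{"x": -3.77,"y": 1.14,"z": -1,"rx": 0,"ry": 0,"rz": 0.082,"fingers": -1},{"x": -3.77,"y": 1.14,"z": -1,"rx": 0,"ry": 0,"rz": 0.082,"fingers": -1},{"x": -3.77,"y": 1.14,"z": -1,"rx": 0,"ry": 0,"rz": 0.082,"fingers": -1},{"x": -3.77,"y": 1.14,"z": -1,"rx": 0,"ry": 0,"rz": 0.082,"fingers": -1}])

```text
time: 0.87
position: [504.4, 516.9, 289.6]
tcp_rot: [-1.489, -2.766, 0.0]
contact_force: [-0.2, 0.4, -0.2]
opening: 85.5
```

Works (all keys are needed).

>>> move_arm(plan=[{"x": -3.77,"y": 1.14,"z": 0,"rx": 0,"ry": 0,"rz": 0.082,"fingers": -1},{"x": -3.77,"y": 1.14,"z": 0,"rx": 0,"ry": 0,"rz": 0.082,"fingers": -1},{"x": -3.77,"y": 1.14,"z": 0,"rx": 0,"ry": 0,"rz": 0.082,"fingers": -1},{"x": -3.77,"y": 1.14,"z": 0,"rx": 0,"ry": 0,"rz": 0.082,"fingers": -1},{"x": -3.77,"y": 1.14,"z": 0,"rx": 0,"ry": 0,"rz": 0.082,"fingers": -1},{"x": -3.77,"y": 1.14,"z": 0,"rx": 0,"ry": 0,"rz": 0.082,"fingers": -1},{"x": -3.77,"y": 1.14,"z": 0,"rx": 0,"ry": 0,"rz": 0.082,"fingers": -1},{"x": -3.77,"y": 1.14,"z": 0,"rx": 0,"ry": 0,"rz": 0.082,"fingers": -1}])

```text
time: 1.53
position: [676.9, 259.3, 289.1]
tcp_rot: [2.301, 2.139, -0.001]
contact_force: [0.5, -0.2, -0.5]
opening: 85.6
```

>>> move_arm(plan=[{"x": -3.77,"y": 1.14,"z": 0,"rx": 0,"ry": 0,"rz": 0.082,"fingers": -1},{"x": -3.77,"y": 1.14,"z": 0,"rx": 0,"ry": 0,"rz": 0.082,"fingers": -1},{"x": -3.77,"y": 1.14,"z": 0,"rx": 0,"ry": 0,"rz": 0.082,"fingers": -1},{"x": -3.77,"y": 1.14,"z": 0,"rx": 0,"ry": 0,"rz": 0.082,"fingers": -1},{"x": -3.77,"y": 1.14,"z": 0,"rx": 0,"ry": 0,"rz": 0.082,"fingers": -1},{"x": -3.77,"y": 1.14,"z": 0,"rx": 0,"ry": 0,"rz": 0.082,"fingers": -1},{"x": -3.77,"y": 1.14,"z": 0,"rx": 0,"ry": 0,"rz": 0.082,"fingers": -1},{"x": -3.77,"y": 1.14,"z": 0,"rx": 0,"ry": 0,"rz": 0.082,"fingers": -1}])

```text
time: 2.2
position: [656.4, -49.9, 289.3]
tcp_rot: [2.867, 1.283, -0.0]
contact_force: [0.5, -0.6, -0.0]
opening: 85.3
```

```bash
python3 -c "
from h import *
st(); step([457.5,-282.1,150],0.199,8)"
```

```text
t 2.2 p [656.4 -49.9 289.3] a 0.8415 tilt [ 0. -0.] F [ 0.5 -0.6 -0. ] op 85.3
8 rows: xyz [-3.71  1.16  1.74] rot [0.     0.     0.0803]
```

>>> move_arm(plan=[{"x": -3.71,"y": 1.16,"z": 1.4,"rx": 0,"ry": 0,"rz": 0.08,"fingers": -1},{"x": -3.71,"y": 1.16,"z": 1.4,"rx": 0,"ry": 0,"rz": 0.08,"fingers": -1},{"x": -3.71,"y": 1.16,"z": 1.4,"rx": 0,"ry": 0,"rz": 0.08,"fingers": -1},{"x": -3.71,"y": 1.16,"z": 1.4,"rx": 0,"ry": 0,"rz": 0.08,"fingers": -1},{"x": -3.71,"y": 1.16,"z": 1.4,"rx": 0,"ry": 0,"rz": 0.08,"fingers": -1},{"x": -3.71,"y": 1.16,"z": 1.4,"rx": 0,"ry": 0,"rz": 0.08,"fingers": -1},{"x": -3.71,"y": 1.16,"z": 1.4,"rx": 0,"ry": 0,"rz": 0.08,"fingers": -1},{"x": -3.71,"y": 1.16,"z": 1.4,"rx": 0,"ry": 0,"rz": 0.08,"fingers": -1}])

```text
time: 2.87
position: [458.1, -282.7, 177.1]
tcp_rot: [3.125, 0.316, 0.001]
contact_force: [0.8, -0.4, 0.1]
opening: 85.8
```

```bash
python3 -c "
from h import *
c=imaging.camera('wrist'); cv2.imwrite('pics/w1.png',c['image'][:,:,::-1]); st()
import pickle; pickle.dump(c,open('w1.pkl','wb'))
for p in ([457.5,-282.1,17],[560.4,-261.3,17],[415.3,-290.6,17]): print(px(c,p))"
```

```text
t 2.92 p [ 448.5 -286.9  174.9] a 0.1873 tilt [-0.007 -0.001] F [-8.  -2.4 -1.6] op 85.2
[np.float64(321.5731470109416), np.float64(207.68883171235436)]
[np.float64(321.9342947475886), np.float64(65.86545545096988)]
[np.float64(321.4075147019933), np.float64(258.6464508653503)]
```

View pics/w1.png

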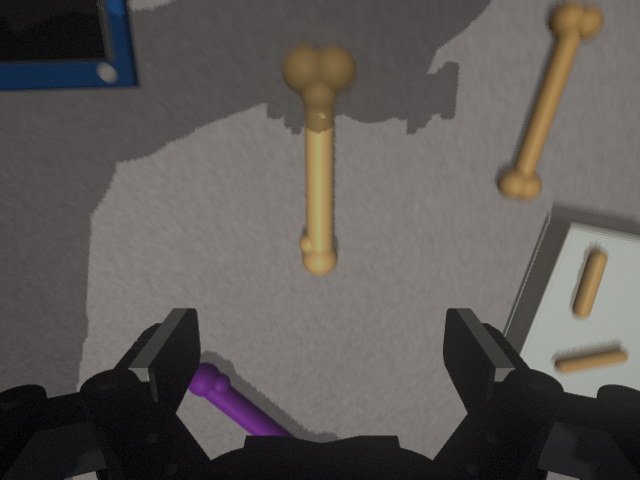

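The bone lies where predicted (head (320,68), knob (319,260), within 2 px). Descending.

>>> move_arm(plan=[{"x": 0,"y": 0,"z": 1.4,"rx": 0,"ry": 0,"rz": 0,"fingers": -1},{"x": 0,"y": 0,"z": 1.4,"rx": 0,"ry": 0,"rz": 0,"fingers": -1},{"x": 0,"y": 0,"z": 1.4,"rx": 0,"ry": 0,"rz": 0,"fingers": -1},{"x": 0,"y": 0,"z": 1.4,"rx": 0,"ry": 0,"rz": 0,"fingers": -1},{"x": 0,"y": 0,"z": 1.4,"rx": 0,"ry": 0,"rz": 0,"fingers": -1},{"x": 0,"y": 0,"z": 1.4,"rx": 0,"ry": 0,"rz": 0,"fingers": -1},{"x": 0,"y": 0,"z": 1.4,"rx": 0,"ry": 0,"rz": 0,"fingers": -1},{"x": 0,"y": 0,"z": 0.7,"rx": 0,"ry": 0,"rz": 0,"fingers": -1}])

```text
time: 3.58
position: [459.0, -280.5, 71.1]
tcp_rot: [-3.124, -0.324, 0.002]
contact_force: [-0.1, 0.1, 0.2]
opening: 85.6
```

```bash
python3 -c "
from h import *
st(); step([457.5,-282.1,14],0.199,8)
c=imaging.camera('wrist'); cv2.imwrite('pics/w2.png',c['image'][:,:,::-1]); st()
for p in ([457.5,-282.1,17],[560.4,-261.3,17],[415.3,-290.6,17]): print(px(c,p))
hsv=cv2.cvtColor(c['image'],cv2.COLOR_RGB2HSV); m=(hsv[...,1]>80)&(hsv[...,0]<25)&(hsv[...,2]>50)
for v in range(60,400,30): 
  u=np.where(m[v,200:440])[0]+200; print(v,u.min() if len(u) else 0,u.max() if len(u) else 0)
"
```

```text
t 3.58 p [ 459.  -280.5   71.1] a 0.2067 tilt [-0.002  0.001] F [-0.1  0.1  0.2] op 85.6
8 rows: xyz [-0.02  0.02  0.71] rot [-0.0002  0.0002  0.001 ]
t 3.63 p [ 458.6 -280.3   70.6] a 0.2066 tilt [-0.003  0.001] F [-0.8 -0.   0.6] op 85.4
[np.float64(325.374777428975), np.float64(252.27020326733336)]
[np.float64(327.5606658323691), np.float64(45.58853350939435)]
[np.float64(324.5856607365152), np.float64(322.08223363403215)]
60 268 373
90 295 346
120 300 342
150 300 341
180 300 341
210 301 340
240 302 340
270 302 340
300 293 340
330 300 342
360 0 0
390 0 0
```

>>> move_arm(plan=[{"x": 0,"y": 0,"z": 0.9,"rx": 0,"ry": 0,"rz": 0,"fingers": -1},{"x": 0,"y": 0,"z": 0.9,"rx": 0,"ry": 0,"rz": 0,"fingers": -1},{"x": 0,"y": 0,"z": 0.9,"rx": 0,"ry": 0,"rz": 0,"fingers": -1},{"x": 0,"y": 0,"z": 0.9,"rx": 0,"ry": 0,"rz": 0,"fingers": -1},{"x": 0,"y": 0,"z": 0.9,"rx": 0,"ry": 0,"rz": 0,"fingers": -1},{"x": 0,"y": 0,"z": 0.6,"rx": 0,"ry": 0,"rz": 0,"fingers": -1},{"x": 0,"y": 0,"z": 0.5,"rx": 0,"ry": 0,"rz": 0,"fingers": -1},{"x": 0,"y": 0,"z": 0,"rx": 0,"ry": 0,"rz": 0,"fingers": -1}])

```text
time: 4.3
position: [458.9, -281.0, 15.6]
tcp_rot: [-3.124, -0.323, 0.002]
contact_force: [-0.3, 0.2, -0.0]
opening: 85.5
```

>>> move_arm(plan=[{"x": 0,"y": 0,"z": 0,"rx": 0,"ry": 0,"rz": 0,"fingers": 1},{"x": 0,"y": 0,"z": 0,"rx": 0,"ry": 0,"rz": 0,"fingers": 1},{"x": 0,"y": 0,"z": 0,"rx": 0,"ry": 0,"rz": 0,"fingers": 1},{"x": 0,"y": 0,"z": 0,"rx": 0,"ry": 0,"rz": 0,"fingers": 1},{"x": 0,"y": 0,"z": 0,"rx": 0,"ry": 0,"rz": 0,"fingers": 1},{"x": 0,"y": 0,"z": 0,"rx": 0,"ry": 0,"rz": 0,"fingers": 1},{"x": 0,"y": 0,"z": 0,"rx": 0,"ry": 0,"rz": 0,"fingers": 1},{"x": 0,"y": 0,"z": 0,"rx": 0,"ry": 0,"rz": 0,"fingers": 1}], force=50)

```text
time: 4.97
position: [459.5, -281.3, 16.7]
tcp_rot: [3.125, 0.323, 0.0]
contact_force: [0.3, -0.4, -0.5]
opening: -0.4
```

```bash
python3 -c "
from h import *
c=imaging.camera('wrist'); s=imaging.camera('side'); st()
b=s['image'][270:420,330:520]
a=np.hstack([cv2.resize(c['image'],(500,375)),cv2.resize(b,(300,375))]); cv2.imwrite('pics/w3.png',a[:,:,::-1])"
```

```text
t 5.07 p [ 459.5 -281.4   16.6] a 0.2058 tilt [0. 0.] F [-0.4 -0.2 -1. ] op 0.2
```

View pics/w3.png

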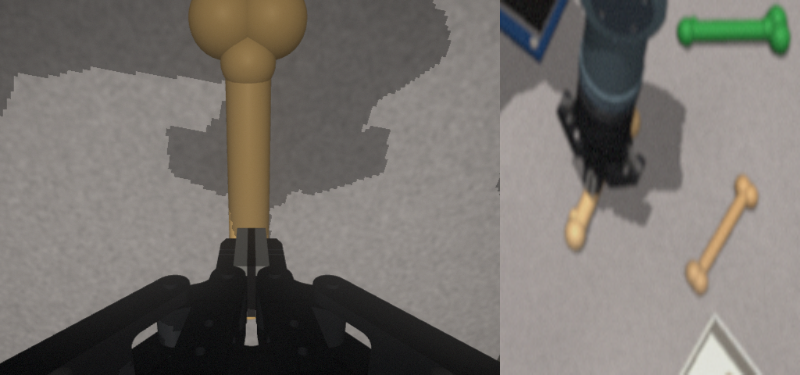

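```bash
python3 -c "
from h import *
c=imaging.camera('wrist'); s=imaging.camera('side'); st()
print(c['eye'],c['fx'])
for z in (0,5.6,17,27,35): print(z,px(c,[459.5,-281.4,z]),px(c,[560.4,-258.8,z]),px(s,[459.5,-281.4,z]))
im=np.hstack([cv2.resize(c['image'][230:460,210:430],(440,460),interpolation=2),cv2.resize(s['image'][315:375,350:410],(360,460),interpolation=2)])
cv2.imwrite('pics/w4.png',im[:,:,::-1])"
```

```text
t 5.17 p [ 459.5 -281.4   16.6] a 0.2058 tilt [ 0. -0.] F [-0.  -0.4 -0.4] op 0.1
[ 530.92042373 -265.71206189  181.04172905] 416.9938119769116
0 [np.float64(323.29586712125786), np.float64(274.8638732037693)] [np.float64(319.85839115561885), np.float64(31.030923287527884)] [np.float64(386.6622465499944), np.float64(352.55662350825577)]
5.6 [np.float64(323.3407666764299), np.float64(279.5085495425736)] [np.float64(319.79595873242766), np.float64(28.335250700977724)] [np.float64(386.9429196790849), np.float64(351.41143416942793)]
17 [np.float64(323.4405211172146), np.float64(289.8277406576693)] [np.float64(319.6549185633492), np.float64(22.245496404195052)] [np.float64(387.5206771127752), np.float64(349.05409538308055)]
27 [np.float64(323.5386616864171), np.float64(299.97998332253997)] [np.float64(319.51293116769244), np.float64(16.11484328289285)] [np.float64(388.0346608005099), np.float64(346.95696324423835)]
35 [np.float64(323.6255837021061), np.float64(308.9717122616113)] [np.float64(319.38440953222215), np.float64(10.56560729609123)] [np.float64(388.4507729341418), np.float64(345.2591620306479)]
```

View pics/w4.png

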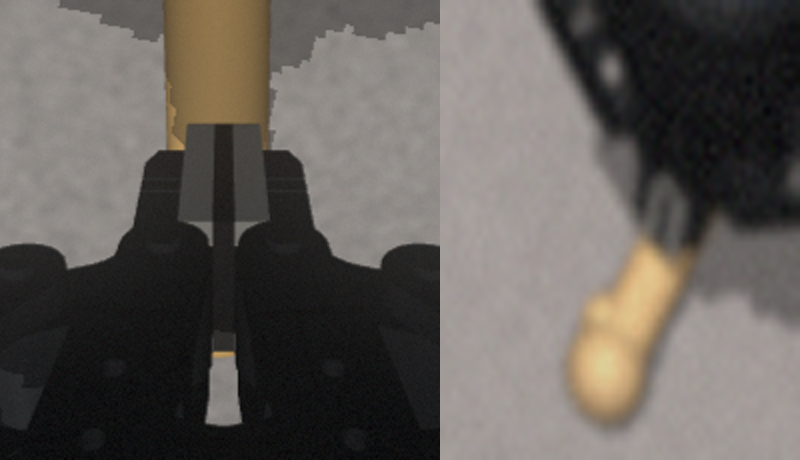

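The fingers shut just above the shaft: their tips stand at z ≈ 25, higher than the TCP reading suggests. I'll open to about 45 mm here, feel downwards for the table, and then grip.

>>> move_arm(plan=[{"x": 0,"y": 0,"z": 0,"rx": 0,"ry": 0,"rz": 0,"fingers": -0.1},{"x": 0,"y": 0,"z": 0,"rx": 0,"ry": 0,"rz": 0,"fingers": -0.1},{"x": 0,"y": 0,"z": 0,"rx": 0,"ry": 0,"rz": 0,"fingers": -0.1},{"x": 0,"y": 0,"z": 0,"rx": 0,"ry": 0,"rz": 0,"fingers": -0.1},{"x": 0,"y": 0,"z": 0,"rx": 0,"ry": 0,"rz": 0,"fingers": -0.1},{"x": 0,"y": 0,"z": 0.2,"rx": 0,"ry": 0,"rz": 0,"fingers": -0.1},{"x": 0,"y": 0,"z": 0.2,"rx": 0,"ry": 0,"rz": 0,"fingers": -0.1},{"x": 0,"y": 0,"z": 0.2,"rx": 0,"ry": 0,"rz": 0,"fingers": -0.1}])

```text
time: 5.83
position: [459.4, -281.3, 10.3]
tcp_rot: [-3.125, -0.323, 0.0]
contact_force: [-0.2, 0.2, 0.5]
opening: 46.7
```

```bash
python3 -c "
from h import *
c=imaging.camera('wrist'); s=imaging.camera('side'); st()
for z in (0,10,20): print(z,[np.round(px(s,[459.5-.2*k,-281.4+.98*k,z])) for k in (-22,22)])
im=np.hstack([cv2.resize(c['image'][200:460,180:460],(440,460),interpolation=2),cv2.resize(s['image'][305:375,350:420],(360,460),interpolation=2)])
cv2.imwrite('pics/w5.png',im[:,:,::-1])"
```

```text
t 5.93 p [ 459.2 -281.2   10.2] a 0.2059 tilt [-0.001  0.   ] F [ 0.1 -0.4 -0. ] op 46.8
0 [array([395., 358.]), array([378., 348.])]
10 [array([396., 356.]), array([379., 346.])]
20 [array([396., 353.]), array([379., 343.])]
```

View pics/w5.png

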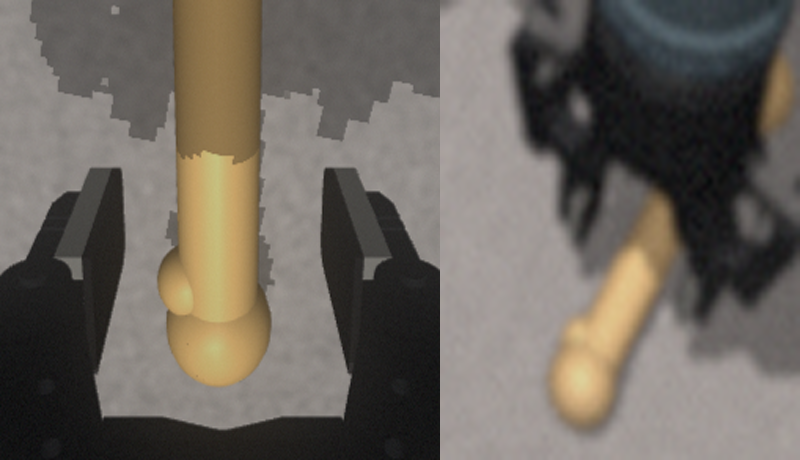

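>>> move_arm(plan=[{"x": 0,"y": 0,"z": 0.12,"rx": 0,"ry": 0,"rz": 0,"fingers": -0.1},{"x": 0,"y": 0,"z": 0.12,"rx": 0,"ry": 0,"rz": 0,"fingers": -0.1},{"x": 0,"y": 0,"z": 0.12,"rx": 0,"ry": 0,"rz": 0,"fingers": -0.1},{"x": 0,"y": 0,"z": 0.12,"rx": 0,"ry": 0,"rz": 0,"fingers": -0.1},{"x": 0,"y": 0,"z": 0.12,"rx": 0,"ry": 0,"rz": 0,"fingers": -0.1},{"x": 0,"y": 0,"z": 0.12,"rx": 0,"ry": 0,"rz": 0,"fingers": -0.1},{"x": 0,"y": 0,"z": 0,"rx": 0,"ry": 0,"rz": 0,"fingers": -0.1},{"x": 0,"y": 0,"z": 0,"rx": 0,"ry": 0,"rz": 0,"fingers": -0.1}])

```text
time: 6.6
position: [459.4, -281.3, 3.3]
tcp_rot: [-3.125, -0.323, 0.0]
contact_force: [0.2, -0.7, -0.0]
opening: 46.9
```

```bash
python3 -c "
from h import *
s=imaging.camera('side'); st()
cv2.imwrite('pics/w6.png',cv2.resize(s['image'][310:370,360:420],(600,600),interpolation=2)[:,:,::-1])"
```

```text
t 6.65 p [ 459.5 -281.3    3.4] a 0.2058 tilt [-0.  0.] F [-0.9 -0.4  0.3] op 46.8
```

>>> move_arm(plan=[{"x": 0,"y": 0,"z": 0.1,"rx": 0,"ry": 0,"rz": 0,"fingers": -0.1},{"x": 0,"y": 0,"z": 0.1,"rx": 0,"ry": 0,"rz": 0,"fingers": -0.1},{"x": 0,"y": 0,"z": 0.1,"rx": 0,"ry": 0,"rz": 0,"fingers": -0.1},{"x": 0,"y": 0,"z": 0.1,"rx": 0,"ry": 0,"rz": 0,"fingers": -0.1},{"x": 0,"y": 0,"z": 0.1,"rx": 0,"ry": 0,"rz": 0,"fingers": -0.1},{"x": 0,"y": 0,"z": 0.1,"rx": 0,"ry": 0,"rz": 0,"fingers": -0.1},{"x": 0,"y": 0,"z": 0,"rx": 0,"ry": 0,"rz": 0,"fingers": -0.1},{"x": 0,"y": 0,"z": 0,"rx": 0,"ry": 0,"rz": 0,"fingers": -0.1}])

```text
time: 7.32
position: [459.4, -281.3, -2.7]
tcp_rot: [-3.125, -0.323, 0.0]
contact_force: [-1.1, -0.1, -0.6]
opening: 47.0
```

>>> move_arm(plan=[{"x": 0,"y": 0,"z": 0.1,"rx": 0,"ry": 0,"rz": 0,"fingers": -0.1},{"x": 0,"y": 0,"z": 0.1,"rx": 0,"ry": 0,"rz": 0,"fingers": -0.1},{"x": 0,"y": 0,"z": 0.1,"rx": 0,"ry": 0,"rz": 0,"fingers": -0.1},{"x": 0,"y": 0,"z": 0.1,"rx": 0,"ry": 0,"rz": 0,"fingers": -0.1},{"x": 0,"y": 0,"z": 0.1,"rx": 0,"ry": 0,"rz": 0,"fingers": -0.1},{"x": 0,"y": 0,"z": 0,"rx": 0,"ry": 0,"rz": 0,"fingers": 0.3},{"x": 0,"y": 0,"z": 0,"rx": 0,"ry": 0,"rz": 0,"fingers": 0.3},{"x": 0,"y": 0,"z": 0,"rx": 0,"ry": 0,"rz": 0,"fingers": 0.3}])

```text
time: 7.98
position: [459.5, -281.4, -7.6]
tcp_rot: [3.125, 0.323, 0.0]
contact_force: [0.6, 0.2, -0.9]
opening: 29.9
```

>>> move_arm(plan=[{"x": 0,"y": 0,"z": 0,"rx": 0,"ry": 0,"rz": 0,"fingers": 1},{"x": 0,"y": 0,"z": 0,"rx": 0,"ry": 0,"rz": 0,"fingers": 1},{"x": 0,"y": 0,"z": 0,"rx": 0,"ry": 0,"rz": 0,"fingers": 1},{"x": 0,"y": 0,"z": 0,"rx": 0,"ry": 0,"rz": 0,"fingers": 1},{"x": 0,"y": 0,"z": 0,"rx": 0,"ry": 0,"rz": 0,"fingers": 1},{"x": 0,"y": 0,"z": 0,"rx": 0,"ry": 0,"rz": 0,"fingers": 1},{"x": 0,"y": 0,"z": 0,"rx": 0,"ry": 0,"rz": 0,"fingers": 1},{"x": 0,"y": 0,"z": 0,"rx": 0,"ry": 0,"rz": 0,"fingers": 1}], force=50)

```text
time: 8.65
position: [459.6, -281.5, -7.4]
tcp_rot: [3.125, 0.323, 0.0]
contact_force: [-1.0, 0.7, 6.0]
opening: 20.2
```

```bash
python3 -c "
from h import *
st(); print(r.sense()['torque'])"
```

```text
t 8.65 p [ 459.6 -281.5   -7.4] a 0.2057 tilt [ 0. -0.] F [-1.   0.7  6. ] op 20.2
[0.08501041 0.29868066 0.0820154 ]
```

Opening 20.2 mm with 6 N upward means the grip may be a little above the shaft's centre. I'll re-grip a few mm lower, feeling for the table.

>>> move_arm(plan=[{"x": 0,"y": 0,"z": 0,"rx": 0,"ry": 0,"rz": 0,"fingers": 0.2},{"x": 0,"y": 0,"z": 0,"rx": 0,"ry": 0,"rz": 0,"fingers": 0.2},{"x": 0,"y": 0,"z": 0,"rx": 0,"ry": 0,"rz": 0,"fingers": 0.2},{"x": 0,"y": 0,"z": 0.1,"rx": 0,"ry": 0,"rz": 0,"fingers": 0.2},{"x": 0,"y": 0,"z": 0.1,"rx": 0,"ry": 0,"rz": 0,"fingers": 0.2},{"x": 0,"y": 0,"z": 0.1,"rx": 0,"ry": 0,"rz": 0,"fingers": 0.2},{"x": 0,"y": 0,"z": 0,"rx": 0,"ry": 0,"rz": 0,"fingers": 0.2},{"x": 0,"y": 0,"z": 0,"rx": 0,"ry": 0,"rz": 0,"fingers": 0.2}])

```text
time: 9.32
position: [459.4, -281.3, -10.7]
tcp_rot: [-3.125, -0.323, 0.0]
contact_force: [-0.3, -0.4, 0.2]
opening: 34.2
```

>>> move_arm(plan=[{"x": 0,"y": 0,"z": 0.1,"rx": 0,"ry": 0,"rz": 0,"fingers": 0.2},{"x": 0,"y": 0,"z": 0.1,"rx": 0,"ry": 0,"rz": 0,"fingers": 0.2},{"x": 0,"y": 0,"z": 0.1,"rx": 0,"ry": 0,"rz": 0,"fingers": 0.2},{"x": 0,"y": 0,"z": 0,"rx": 0,"ry": 0,"rz": 0,"fingers": 0.2},{"x": 0,"y": 0,"z": 0,"rx": 0,"ry": 0,"rz": 0,"fingers": 0.2},{"x": 0,"y": 0,"z": 0,"rx": 0,"ry": 0,"rz": 0,"fingers": 0.35},{"x": 0,"y": 0,"z": 0,"rx": 0,"ry": 0,"rz": 0,"fingers": 0.35},{"x": 0,"y": 0,"z": 0,"rx": 0,"ry": 0,"rz": 0,"fingers": 0.35}])

```text
time: 9.98
position: [459.5, -281.3, -13.6]
tcp_rot: [3.125, 0.323, 0.0]
contact_force: [1.0, 0.4, 0.1]
opening: 27.7
```

```bash
python3 -c "
from h import *
st()
c=imaging.camera('wrist'); s=imaging.camera('side')
im=np.hstack([cv2.resize(c['image'][200:440,200:440],(400,400),interpolation=2),cv2.resize(s['image'][305:375,350:420],(400,400),interpolation=2)])
cv2.imwrite('pics/w7.png',im[:,:,::-1])"
```

```text
t 9.98 p [ 459.5 -281.3  -13.6] a 0.2059 tilt [ 0. -0.] F [1.  0.4 0.1] op 27.7
```

View pics/w7.png

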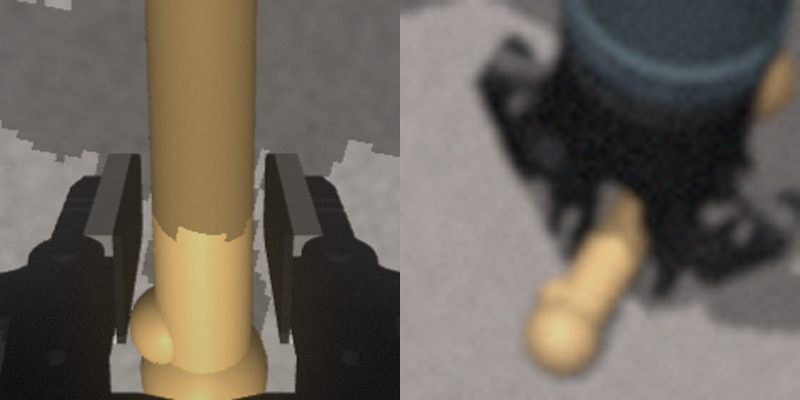

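The pads straddle the shaft, centred. Gripping and lifting.

>>> move_arm(plan=[{"x": 0,"y": 0,"z": 0,"rx": 0,"ry": 0,"rz": 0,"fingers": 1},{"x": 0,"y": 0,"z": 0,"rx": 0,"ry": 0,"rz": 0,"fingers": 1},{"x": 0,"y": 0,"z": 0,"rx": 0,"ry": 0,"rz": 0,"fingers": 1},{"x": 0,"y": 0,"z": 0,"rx": 0,"ry": 0,"rz": 0,"fingers": 1},{"x": 0,"y": 0,"z": 0,"rx": 0,"ry": 0,"rz": 0,"fingers": 1},{"x": 0,"y": 0,"z": 0,"rx": 0,"ry": 0,"rz": 0,"fingers": 1},{"x": 0,"y": 0,"z": -0.1,"rx": 0,"ry": 0,"rz": 0,"fingers": 1},{"x": 0,"y": 0,"z": -0.2,"rx": 0,"ry": 0,"rz": 0,"fingers": 1}], force=60)

```text
time: 10.75
position: [459.2, -281.2, -10.9]
tcp_rot: [-3.125, -0.323, 0.001]
contact_force: [0.1, 0.0, -0.9]
opening: 19.8
```

>>> move_arm(plan=[{"x": 0,"y": 0,"z": -0.4,"rx": 0,"ry": 0,"rz": 0,"fingers": 1},{"x": 0,"y": 0,"z": -0.6,"rx": 0,"ry": 0,"rz": 0,"fingers": 1},{"x": 0,"y": 0,"z": -0.8,"rx": 0,"ry": 0,"rz": 0,"fingers": 1},{"x": 0,"y": 0,"z": -0.8,"rx": 0,"ry": 0,"rz": 0,"fingers": 1},{"x": 0,"y": 0,"z": -0.8,"rx": 0,"ry": 0,"rz": 0,"fingers": 1},{"x": 0,"y": 0,"z": -0.8,"rx": 0,"ry": 0,"rz": 0,"fingers": 1},{"x": 0,"y": 0,"z": -0.6,"rx": 0,"ry": 0,"rz": 0,"fingers": 1},{"x": 0,"y": 0,"z": -0.4,"rx": 0,"ry": 0,"rz": 0,"fingers": 1}])

```text
time: 11.42
position: [459.9, -281.6, 42.5]
tcp_rot: [3.124, 0.323, 0.002]
contact_force: [0.2, -0.4, -0.2]
opening: 19.8
```

```bash
python3 -c "
from h import *
st(); print(r.sense()['torque'])
# bone axis = tool x; grip at bone x=gx
g=C([-137,0,0]); print(g); step([*(C([-150,0,0])[:2]),100],1.8014,16)"
```

```text
t 11.42 p [ 459.9 -281.6   42.5] a 0.2059 tilt [ 0.001 -0.001] F [ 0.2 -0.4 -0.2] op 19.8
[-0.01320003  0.07450772  0.00825996]
[545.81344038 -19.47341733   0.        ]
16 rows: xyz [ 1.77 -0.5  -0.36] rot [ 0.0001 -0.     -0.0997]
```

```bash
python3 -c "
from h import *
c=imaging.camera('wrist'); s=imaging.camera('side'); st(); print(r.sense()['contact_force'])
im=np.hstack([cv2.resize(c['image'],(400,300)),cv2.resize(s['image'][265:385,330:490],(400,300),interpolation=2)])
cv2.imwrite('pics/w8.png',im[:,:,::-1])
t=imaging.camera('top'); st()"
```

```text
t 11.52 p [ 460.  -281.5   42.2] a 0.2059 tilt [ 0.001 -0.001] F [ 0.6  0.1 -1.3] op 20.0
[ 0.57892759  0.06396303 -1.26809187]
t 11.57 p [ 459.7 -281.3   41.7] a 0.206 tilt [ 0.001 -0.   ] F [-0.3  0.2 -1.2] op 19.8
```

View pics/w8.png

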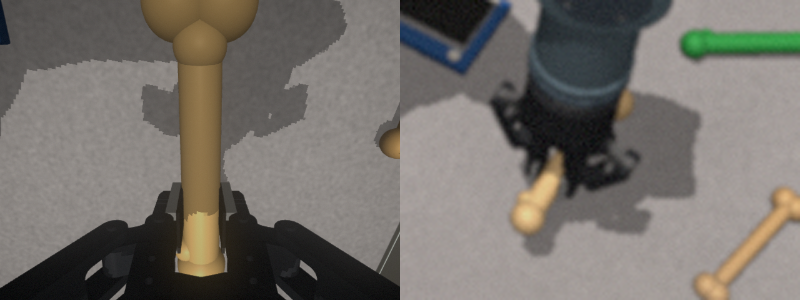

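The bone is held level (Fz ≈ -1.3 N, so about 130 g). Next: over the bed, retracted so that the head stays clear of the clamp arm.

```bash
python3 -c "
from h import *
print(C([-198,0,0])); step([*(C([-198,0,0])[:2]),75],1.8014,16)"
```

```text
[559.75592114 -78.85866155   0.        ]
16 rows: xyz [ 1.55 -0.25 -0.21] rot [ 0.     -0.     -0.0997]
```

>>> move_arm(plan=[{"x": 1.55,"y": -0.25,"z": -0.5,"rx": 0,"ry": 0,"rz": -0.0997,"fingers": 1},{"x": 1.55,"y": -0.25,"z": -0.5,"rx": 0,"ry": 0,"rz": -0.0997,"fingers": 1},{"x": 1.55,"y": -0.25,"z": -0.5,"rx": 0,"ry": 0,"rz": -0.0997,"fingers": 1},{"x": 1.55,"y": -0.25,"z": -0.5,"rx": 0,"ry": 0,"rz": -0.0997,"fingers": 1},{"x": 1.55,"y": -0.25,"z": -0.5,"rx": 0,"ry": 0,"rz": -0.0997,"fingers": 1},{"x": 1.55,"y": -0.25,"z": -0.5,"rx": 0,"ry": 0,"rz": -0.0997,"fingers": 1},{"x": 1.55,"y": -0.25,"z": 0,"rx": 0,"ry": 0,"rz": -0.0997,"fingers": 1},{"x": 1.55,"y": -0.25,"z": 0,"rx": 0,"ry": 0,"rz": -0.0997,"fingers": 1}])

```text
time: 12.23
position: [552.4, -200.7, 71.2]
tcp_rot: [2.751, 1.517, -0.0]
contact_force: [0.0, 0.0, -1.2]
opening: 19.8
```

>>> move_arm(plan=[{"x": 1.55,"y": -0.25,"z": 0,"rx": 0,"ry": 0,"rz": -0.0997,"fingers": 1},{"x": 1.55,"y": -0.25,"z": 0,"rx": 0,"ry": 0,"rz": -0.0997,"fingers": 1},{"x": 1.55,"y": -0.25,"z": 0,"rx": 0,"ry": 0,"rz": -0.0997,"fingers": 1},{"x": 1.55,"y": -0.25,"z": 0,"rx": 0,"ry": 0,"rz": -0.0997,"fingers": 1},{"x": 1.55,"y": -0.25,"z": 0,"rx": 0,"ry": 0,"rz": -0.0997,"fingers": 1},{"x": 1.55,"y": -0.25,"z": 0,"rx": 0,"ry": 0,"rz": -0.0997,"fingers": 1},{"x": 1.55,"y": -0.25,"z": 0,"rx": 0,"ry": 0,"rz": -0.0997,"fingers": 1},{"x": 1.55,"y": -0.25,"z": 0,"rx": 0,"ry": 0,"rz": -0.0997,"fingers": 1}])

```text
time: 12.9
position: [558.8, -78.1, 70.9]
tcp_rot: [-1.945, -2.466, 0.0]
contact_force: [-0.1, -0.6, -0.7]
opening: 20.1
```

>>> move_arm(plan=[{"x": 0,"y": 0,"z": 0,"rx": 0,"ry": 0,"rz": 0,"fingers": 1},{"x": 0,"y": 0,"z": 0,"rx": 0,"ry": 0,"rz": 0,"fingers": 1},{"x": 0,"y": 0,"z": 0.2,"rx": 0,"ry": 0,"rz": 0,"fingers": 1},{"x": 0,"y": 0,"z": 0.4,"rx": 0,"ry": 0,"rz": 0,"fingers": 1},{"x": 0,"y": 0,"z": 0.4,"rx": 0,"ry": 0,"rz": 0,"fingers": 1},{"x": 0,"y": 0,"z": 0.4,"rx": 0,"ry": 0,"rz": 0,"fingers": 1},{"x": 0,"y": 0,"z": 0.2,"rx": 0,"ry": 0,"rz": 0,"fingers": 1},{"x": 0,"y": 0,"z": 0,"rx": 0,"ry": 0,"rz": 0,"fingers": 1}])

```text
time: 13.57
position: [558.5, -79.2, 54.6]
tcp_rot: [-1.952, -2.461, 0.001]
contact_force: [0.1, 0.3, -0.8]
opening: 19.7
```

```bash
python3 -c "
from h import *
st(); step([*(C([-198,0,0])[:2]),35],1.8014,8)
c=imaging.camera('wrist'); cv2.imwrite('pics/w9.png',c['image'][:,:,::-1]); st()
for p in ([-15,-25,58],[-15,25,58],[-62,-22,100],[-62,22,100],[-150,-32,24],[-150,32,24],[-226,0,24]): print(p,np.round(px(c,C(p))))
hsv=cv2.cvtColor(c['image'],cv2.COLOR_RGB2HSV); m=(hsv[...,1]>80)&(hsv[...,0]<25)&(hsv[...,2]>50)
b=(hsv[...,0]>100)&(hsv[...,0]<125)&(hsv[...,1]>80)
for v in range(0,400,20):
  u=np.where(m[v,150:490])[0]+150; k=np.where(b[v])[0]; print(v,(u.min(),u.max()) if len(u) else 0, (k.min(),k.max()) if len(k) else 0, k[np.r_[np.where(np.diff(k)>3)[0]]] if len(k) else 0,k[np.r_[np.where(np.diff(k)>3)[0]+1]] if len(k)else 0)
"
```

```text
t 13.57 p [558.5 -79.2  54.6] a 1.8004 tilt [-0.001 -0.   ] F [ 0.1  0.3 -0.8] op 19.7
8 rows: xyz [0.   0.02 0.25] rot [-0.0002 -0.     -0.0001]
t 13.62 p [558.7 -79.1  55. ] a 1.8006 tilt [-0.001 -0.   ] F [-0.5 -0.3 -0.6] op 19.3
[-15, -25, 58] [ 411. -274.]
[-15, 25, 58] [ 241. -274.]
[-62, -22, 100] [ 423. -169.]
[-62, 22, 100] [ 232. -168.]
[-150, -32, 24] [393. 170.]
[-150, 32, 24] [256. 170.]
[-226, 0, 24] [325. 317.]
0 (np.int64(225), np.int64(412)) (np.int64(215), np.int64(437)) [223] [414]
20 (np.int64(228), np.int64(408)) (np.int64(216), np.int64(436)) [227] [410]
40 (np.int64(237), np.int64(400)) (np.int64(218), np.int64(434)) [236] [402]
60 (np.int64(256), np.int64(381)) (np.int64(219), np.int64(433)) [252] [400]
80 (np.int64(276), np.int64(362)) (np.int64(220), np.int64(431)) [253] [399]
100 (np.int64(283), np.int64(360)) (np.int64(222), np.int64(430)) [254] [398]
120 (np.int64(284), np.int64(356)) (np.int64(223), np.int64(429)) [255] [397]
140 (np.int64(285), np.int64(359)) (np.int64(224), np.int64(427)) [256] [397]
160 (np.int64(285), np.int64(358)) (np.int64(226), np.int64(426)) [256] [396]
180 (np.int64(286), np.int64(356)) (np.int64(227), np.int64(424)) [257] [394]
200 (np.int64(286), np.int64(354)) (np.int64(228), np.int64(423)) [258] [393]
220 (np.int64(287), np.int64(356)) (np.int64(230), np.int64(422)) [259] [392]
240 (np.int64(288), np.int64(358)) (np.int64(231), np.int64(420)) [260] [392]
260 (np.int64(289), np.int64(353)) (np.int64(233), np.int64(419)) [261] [391]
280 (np.int64(289), np.int64(361)) (np.int64(234), np.int64(417)) [262] [390]
300 (np.int64(291), np.int64(351)) (np.int64(235), np.int64(416)) [242 263 391] [260 389 410]
320 (np.int64(292), np.int64(350)) 0 0 0
340 (np.int64(293), np.int64(349)) 0 0 0
360 (np.int64(293), np.int64(349)) 0 0 0
380 (np.int64(291), np.int64(350)) 0 0 0
```

View pics/w9.png

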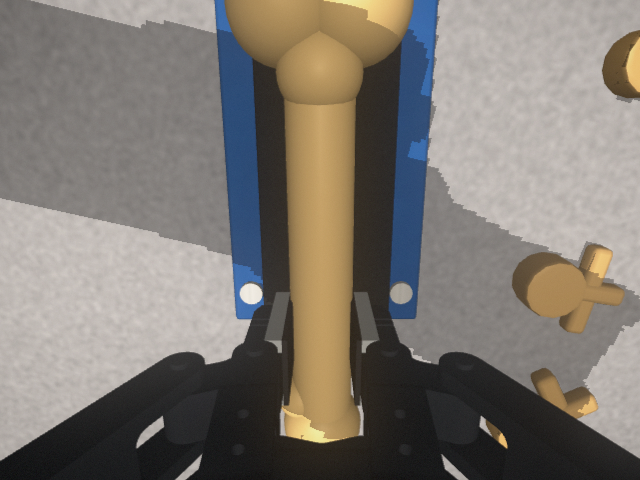

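The bone is over the bed, in line with it (bed edges about 255 and 397 px, shaft centre about 321), but its shaft widens towards the head (57 to 72 px), so it may be tilted head-up. Measuring that from the widths.

```bash
python3 -c "
from h import *
c=imaging.camera('wrist'); q=r.sense(); T=R.from_rotvec(q['tcp_rot'])
Rc=T.inv()*R.from_rotvec(c['attitude']); e=T.inv().apply(np.array(c['eye'])-q['position']); print('cam in tool',e,Rc.as_matrix().round(3).tolist())
for n,z in (('w2',70.6),('w9',0)):
  im=cv2.imread(f'pics/{n}.png').astype(int); 
  # tan: R-B large
  m=(im[...,2]-im[...,0]>45)
  for v in range(90,400,30):
    row=m[v]; 
    a=b=321
    while row[a]: a-=1
    while row[b]: b+=1
    wd=b-a-1
    if wd<20: continue
    d=c['fx']*22/wd
    P=e+d*Rc.apply([((a+b)/2-c['cx'])/c['fx'],(v-c['cy'])/c['fy'],1]); print(n,v,a,b,wd,'tool xyz',P.round(1))
"
```

```text
cam in tool [  74.2106915    -0.51135575 -164.15898791] [[-0.0, -0.958, -0.288], [1.0, -0.0, -0.0], [0.0, -0.288, 0.958]]
w2 90 298 343 44 tool xyz [84.5 -0.9 56.6]
w2 120 301 339 37 tool xyz [69.3 -1.3 93.2]
w2 150 302 338 35 tool xyz [ 51.   -1.4 102.5]
w2 180 300 338 37 tool xyz [35.1 -1.9 83. ]
w2 210 300 340 39 tool xyz [20.9 -1.3 65.4]
w2 240 301 340 38 tool xyz [ 2.9 -1.  66.5]
w2 270 301 340 38 tool xyz [-13.7  -1.   61.5]
w2 300 292 339 46 tool xyz [-12.2  -3.3  18.1]
w2 330 299 343 43 tool xyz [-32.9  -0.7  26.4]
w9 90 279 359 79 tool xyz [ 79.9  -1.2 -41.2]
w9 120 284 355 70 tool xyz [ 71.6  -1.1 -28.1]
w9 150 285 355 69 tool xyz [ 62.4  -0.9 -28.9]
w9 180 286 354 67 tool xyz [ 52.6  -1.  -27.7]
w9 210 287 354 66 tool xyz [ 42.7  -0.8 -28.5]
w9 240 288 353 64 tool xyz [ 31.9  -0.8 -27.2]
w9 270 289 353 63 tool xyz [ 21.2  -0.6 -28. ]
w9 300 291 351 59 tool xyz [  6.9  -0.6 -22. ]
w9 330 293 350 56 tool xyz [ -8.   -0.5 -17.8]
w9 360 293 350 56 tool xyz [-19.3  -0.5 -21.2]
w9 390 290 350 59 tool xyz [-25.3  -1.  -31.7]
```

The axis is level, 28 mm behind the nominal TCP, so the underside is at about TCP+13.6. Lowering towards the bed.

>>> move_arm(plan=[{"x": 0,"y": 0,"z": 0.4,"rx": 0,"ry": 0,"rz": 0,"fingers": 1},{"x": 0,"y": 0,"z": 0.5,"rx": 0,"ry": 0,"rz": 0,"fingers": 1},{"x": 0,"y": 0,"z": 0.5,"rx": 0,"ry": 0,"rz": 0,"fingers": 1},{"x": 0,"y": 0,"z": 0.5,"rx": 0,"ry": 0,"rz": 0,"fingers": 1},{"x": 0,"y": 0,"z": 0.5,"rx": 0,"ry": 0,"rz": 0,"fingers": 1},{"x": 0,"y": 0,"z": 0.5,"rx": 0,"ry": 0,"rz": 0,"fingers": 1},{"x": 0,"y": 0,"z": 0.2,"rx": 0,"ry": 0,"rz": 0,"fingers": 1},{"x": 0,"y": 0,"z": 0,"rx": 0,"ry": 0,"rz": 0,"fingers": 1}])

```text
time: 14.33
position: [558.5, -79.0, 23.7]
tcp_rot: [-1.951, -2.461, 0.001]
contact_force: [-0.3, 0.1, -1.4]
opening: 19.5
```

>>> move_arm(plan=[{"x": 0,"y": 0,"z": 0.07,"rx": 0,"ry": 0,"rz": 0,"fingers": 1},{"x": 0,"y": 0,"z": 0.07,"rx": 0,"ry": 0,"rz": 0,"fingers": 1},{"x": 0,"y": 0,"z": 0.07,"rx": 0,"ry": 0,"rz": 0,"fingers": 1},{"x": 0,"y": 0,"z": 0.07,"rx": 0,"ry": 0,"rz": 0,"fingers": 1},{"x": 0,"y": 0,"z": 0.06,"rx": 0,"ry": 0,"rz": 0,"fingers": 1},{"x": 0,"y": 0,"z": 0.06,"rx": 0,"ry": 0,"rz": 0,"fingers": 1},{"x": 0,"y": 0,"z": 0,"rx": 0,"ry": 0,"rz": 0,"fingers": 1},{"x": 0,"y": 0,"z": 0,"rx": 0,"ry": 0,"rz": 0,"fingers": 1}])

```text
time: 15.0
position: [559.0, -79.0, 20.4]
tcp_rot: [-1.952, -2.462, -0.0]
contact_force: [-0.6, 0.2, -0.4]
opening: 19.8
```

```bash
python3 -c "
from h import *
st(); print(r.sense()['torque'])"
```

```text
t 15.0 p [559.  -79.   20.4] a 1.8011 tilt [-0.  0.] F [-0.6  0.2 -0.4] op 19.8
[-0.03052997  0.00816933  0.02634471]
```

>>> move_arm(plan=[{"x": 0,"y": 0,"z": 0.05,"rx": 0,"ry": 0,"rz": 0,"fingers": 1},{"x": 0,"y": 0,"z": 0.05,"rx": 0,"ry": 0,"rz": 0,"fingers": 1},{"x": 0,"y": 0,"z": 0.05,"rx": 0,"ry": 0,"rz": 0,"fingers": 1},{"x": 0,"y": 0,"z": 0.05,"rx": 0,"ry": 0,"rz": 0,"fingers": 1},{"x": 0,"y": 0,"z": 0,"rx": 0,"ry": 0,"rz": 0,"fingers": 1},{"x": 0,"y": 0,"z": 0,"rx": 0,"ry": 0,"rz": 0,"fingers": 1},{"x": 0,"y": 0,"z": 0,"rx": 0,"ry": 0,"rz": 0,"fingers": 1},{"x": 0,"y": 0,"z": 0,"rx": 0,"ry": 0,"rz": 0,"fingers": 1}])

```text
time: 15.67
position: [559.1, -79.0, 18.4]
tcp_rot: [1.952, 2.462, 0.0]
contact_force: [0.1, 0.1, -1.3]
opening: 20.0
```

```bash
python3 -c "
from h import *
st(); print(r.sense()['torque'])"
```

```text
t 15.67 p [559.1 -79.   18.4] a 1.801 tilt [ 0. -0.] F [ 0.1  0.1 -1.3] op 20.0
[-0.0109496  -0.02042903 -0.00985662]
```

>>> move_arm(plan=[{"x": 0,"y": 0,"z": 0.06,"rx": 0,"ry": 0,"rz": 0,"fingers": 1},{"x": 0,"y": 0,"z": 0.06,"rx": 0,"ry": 0,"rz": 0,"fingers": 1},{"x": 0,"y": 0,"z": 0.06,"rx": 0,"ry": 0,"rz": 0,"fingers": 1},{"x": 0,"y": 0,"z": 0.06,"rx": 0,"ry": 0,"rz": 0,"fingers": 1},{"x": 0,"y": 0,"z": 0.06,"rx": 0,"ry": 0,"rz": 0,"fingers": 1},{"x": 0,"y": 0,"z": 0,"rx": 0,"ry": 0,"rz": 0,"fingers": 1},{"x": 0,"y": 0,"z": 0,"rx": 0,"ry": 0,"rz": 0,"fingers": 1},{"x": 0,"y": 0,"z": 0,"rx": 0,"ry": 0,"rz": 0,"fingers": 1}])

```text
time: 16.33
position: [559.0, -79.0, 15.4]
tcp_rot: [1.952, 2.462, 0.0]
contact_force: [-0.2, 0.7, -0.9]
opening: 19.6
```

```bash
python3 -c "
from h import *
st(); print(r.sense()['torque'])"
```

```text
t 16.33 p [559.  -79.   15.4] a 1.801 tilt [0. 0.] F [-0.2  0.7 -0.9] op 19.6
[-0.05148609  0.02237752 -0.00529799]
```

>>> move_arm(plan=[{"x": 0,"y": 0,"z": 0.06,"rx": 0,"ry": 0,"rz": 0,"fingers": 1},{"x": 0,"y": 0,"z": 0.06,"rx": 0,"ry": 0,"rz": 0,"fingers": 1},{"x": 0,"y": 0,"z": 0.06,"rx": 0,"ry": 0,"rz": 0,"fingers": 1},{"x": 0,"y": 0,"z": 0.06,"rx": 0,"ry": 0,"rz": 0,"fingers": 1},{"x": 0,"y": 0,"z": 0.06,"rx": 0,"ry": 0,"rz": 0,"fingers": 1},{"x": 0,"y": 0,"z": 0,"rx": 0,"ry": 0,"rz": 0,"fingers": 1},{"x": 0,"y": 0,"z": 0,"rx": 0,"ry": 0,"rz": 0,"fingers": 1},{"x": 0,"y": 0,"z": 0,"rx": 0,"ry": 0,"rz": 0,"fingers": 1}])

```text
time: 17.0
position: [559.0, -79.0, 12.4]
tcp_rot: [1.952, 2.462, 0.0]
contact_force: [0.8, -1.2, -1.0]
opening: 20.0
```

```bash
python3 -c "
from h import *
st(); print(r.sense()['torque'])"
```

```text
t 17.0 p [559.  -79.   12.4] a 1.801 tilt [ 0. -0.] F [ 0.8 -1.2 -1. ] op 20.0
[-0.03976289  0.01577211 -0.04279507]
```

>>> move_arm(plan=[{"x": 0,"y": 0,"z": 0.06,"rx": 0,"ry": 0,"rz": 0,"fingers": 1},{"x": 0,"y": 0,"z": 0.06,"rx": 0,"ry": 0,"rz": 0,"fingers": 1},{"x": 0,"y": 0,"z": 0.06,"rx": 0,"ry": 0,"rz": 0,"fingers": 1},{"x": 0,"y": 0,"z": 0.06,"rx": 0,"ry": 0,"rz": 0,"fingers": 1},{"x": 0,"y": 0,"z": 0.06,"rx": 0,"ry": 0,"rz": 0,"fingers": 1},{"x": 0,"y": 0,"z": 0,"rx": 0,"ry": 0,"rz": 0,"fingers": 1},{"x": 0,"y": 0,"z": 0,"rx": 0,"ry": 0,"rz": 0,"fingers": 1},{"x": 0,"y": 0,"z": 0,"rx": 0,"ry": 0,"rz": 0,"fingers": 1}])

```text
time: 17.67
position: [559.1, -79.3, 9.5]
tcp_rot: [1.952, 2.461, -0.0]
contact_force: [-1.3, -2.2, 1.6]
opening: 19.8
```

```bash
python3 -c "
from h import *
st(); print(r.sense()['torque'])"
```

```text
t 17.67 p [559.1 -79.3   9.5] a 1.8009 tilt [ 0. -0.] F [-1.3 -2.2  1.6] op 19.8
[-0.19794952  0.21515813  0.14285383]
```

Contact with the bed is felt at TCP ≈ 10.5 (bed about 24 mm). Raising 2 mm and sliding forward towards the column.

>>> move_arm(plan=[{"x": 0,"y": 0,"z": -0.15,"rx": 0,"ry": 0,"rz": 0,"fingers": 1},{"x": 0,"y": 0,"z": -0.15,"rx": 0,"ry": 0,"rz": 0,"fingers": 1},{"x": 0.6,"y": 0,"z": 0,"rx": 0,"ry": 0,"rz": 0,"fingers": 1},{"x": 1.1,"y": 0,"z": 0,"rx": 0,"ry": 0,"rz": 0,"fingers": 1},{"x": 1.2,"y": 0,"z": 0,"rx": 0,"ry": 0,"rz": 0,"fingers": 1},{"x": 1.1,"y": 0,"z": 0,"rx": 0,"ry": 0,"rz": 0,"fingers": 1},{"x": 0.6,"y": 0,"z": 0,"rx": 0,"ry": 0,"rz": 0,"fingers": 1},{"x": 0.3,"y": 0,"z": 0,"rx": 0,"ry": 0,"rz": 0,"fingers": 1}])

```text
time: 18.33
position: [547.4, -28.9, 12.3]
tcp_rot: [-1.948, -2.464, -0.001]
contact_force: [-0.2, -0.1, -0.9]
opening: 19.6
```

```bash
cat >> h.py <<'E'
def cl():
    q=r.sense(); print("clamp pos",(CR.T@(q["position"]-CO)).round(1),"F clamp",(CR.T@q["contact_force"]).round(1),"tq",(CR.T@q["torque"]).round(3))
E
python3 -c "
from h import *
st(); cl()"
```

```text
t 18.33 p [547.4 -28.9  12.3] a 1.8036 tilt [-0.     0.001] F [-0.2 -0.1 -0.9] op 19.6
clamp pos [-146.5    0.6   12.3] F clamp [-0.   0.2 -0.9] tq [0.063 0.08  0.034]
```

>>> move_arm(plan=[{"x": 0.12,"y": 0,"z": 0,"rx": 0,"ry": 0,"rz": 0,"fingers": 1},{"x": 0.12,"y": 0,"z": 0,"rx": 0,"ry": 0,"rz": 0,"fingers": 1},{"x": 0.12,"y": 0,"z": 0,"rx": 0,"ry": 0,"rz": 0,"fingers": 1},{"x": 0.12,"y": 0,"z": 0,"rx": 0,"ry": 0,"rz": 0,"fingers": 1},{"x": 0.12,"y": 0,"z": 0,"rx": 0,"ry": 0,"rz": 0,"fingers": 1},{"x": 0,"y": 0,"z": 0,"rx": 0,"ry": 0,"rz": 0,"fingers": 1},{"x": 0,"y": 0,"z": 0,"rx": 0,"ry": 0,"rz": 0,"fingers": 1},{"x": 0,"y": 0,"z": 0,"rx": 0,"ry": 0,"rz": 0,"fingers": 1}])

```text
time: 19.0
position: [546.5, -25.6, 12.4]
tcp_rot: [1.952, 2.462, 0.0]
contact_force: [-0.5, -0.3, -0.2]
opening: 19.9
```

```bash
python3 -c "
from h import *
st(); cl()"
```

```text
t 19.0 p [546.5 -25.6  12.4] a 1.8008 tilt [0. 0.] F [-0.5 -0.3 -0.2] op 19.9
clamp pos [-143.1    0.7   12.4] F clamp [-0.2  0.6 -0.2] tq [-0.029  0.027  0.021]
```

>>> move_arm(plan=[{"x": 0.12,"y": 0,"z": 0,"rx": 0,"ry": 0,"rz": 0,"fingers": 1},{"x": 0.12,"y": 0,"z": 0,"rx": 0,"ry": 0,"rz": 0,"fingers": 1},{"x": 0.12,"y": 0,"z": 0,"rx": 0,"ry": 0,"rz": 0,"fingers": 1},{"x": 0.12,"y": 0,"z": 0,"rx": 0,"ry": 0,"rz": 0,"fingers": 1},{"x": 0.12,"y": 0,"z": 0,"rx": 0,"ry": 0,"rz": 0,"fingers": 1},{"x": 0,"y": 0,"z": 0,"rx": 0,"ry": 0,"rz": 0,"fingers": 1},{"x": 0,"y": 0,"z": 0,"rx": 0,"ry": 0,"rz": 0,"fingers": 1},{"x": 0,"y": 0,"z": 0,"rx": 0,"ry": 0,"rz": 0,"fingers": 1}])

```text
time: 19.67
position: [545.1, -19.6, 12.4]
tcp_rot: [-1.951, -2.462, -0.0]
contact_force: [-0.6, -0.3, -1.0]
opening: 19.8
```

```bash
python3 -c "
from h import *
st(); cl()"
```

```text
t 19.67 p [545.1 -19.6  12.4] a 1.8011 tilt [-0.  0.] F [-0.6 -0.3 -1. ] op 19.8
clamp pos [-136.9    0.7   12.4] F clamp [-0.2  0.6 -1. ] tq [-0.057 -0.036 -0.001]
```

>>> move_arm(plan=[{"x": 0.1,"y": 0,"z": 0,"rx": 0,"ry": 0,"rz": 0,"fingers": 1},{"x": 0.1,"y": 0,"z": 0,"rx": 0,"ry": 0,"rz": 0,"fingers": 1},{"x": 0.1,"y": 0,"z": 0,"rx": 0,"ry": 0,"rz": 0,"fingers": 1},{"x": 0.1,"y": 0,"z": 0,"rx": 0,"ry": 0,"rz": 0,"fingers": 1},{"x": 0,"y": 0,"z": 0,"rx": 0,"ry": 0,"rz": 0,"fingers": 1},{"x": 0,"y": 0,"z": 0,"rx": 0,"ry": 0,"rz": 0,"fingers": 1},{"x": 0,"y": 0,"z": 0,"rx": 0,"ry": 0,"rz": 0,"fingers": 1},{"x": 0,"y": 0,"z": 0,"rx": 0,"ry": 0,"rz": 0,"fingers": 1}])

```text
time: 20.33
position: [544.2, -15.7, 12.4]
tcp_rot: [-1.952, -2.462, -0.0]
contact_force: [-0.6, -0.1, -1.0]
opening: 19.8
```

```bash
python3 -c "
from h import *
st(); cl()"
```

```text
t 20.33 p [544.2 -15.7  12.4] a 1.801 tilt [-0.  0.] F [-0.6 -0.1 -1. ] op 19.8
clamp pos [-133.     0.7   12.4] F clamp [ 0.1  0.6 -1. ] tq [-0.     0.03   0.018]
```

>>> move_arm(plan=[{"x": 0.1,"y": 0,"z": 0,"rx": 0,"ry": 0,"rz": 0,"fingers": 1},{"x": 0.1,"y": 0,"z": 0,"rx": 0,"ry": 0,"rz": 0,"fingers": 1},{"x": 0.1,"y": 0,"z": 0,"rx": 0,"ry": 0,"rz": 0,"fingers": 1},{"x": 0,"y": 0,"z": 0,"rx": 0,"ry": 0,"rz": 0,"fingers": 1},{"x": 0,"y": 0,"z": 0,"rx": 0,"ry": 0,"rz": 0,"fingers": 1},{"x": 0,"y": 0,"z": 0,"rx": 0,"ry": 0,"rz": 0,"fingers": 1},{"x": 0,"y": 0,"z": 0,"rx": 0,"ry": 0,"rz": 0,"fingers": 1},{"x": 0,"y": 0,"z": 0,"rx": 0,"ry": 0,"rz": 0,"fingers": 1}])

```text
time: 21.0
position: [543.9, -14.8, 12.6]
tcp_rot: [1.952, 2.459, -0.002]
contact_force: [0.7, -5.4, -0.8]
opening: 19.7
```

```bash
python3 -c "
from h import *
st(); cl()
c=imaging.camera('wrist'); cv2.imwrite('pics/w10.png',c['image'][:,:,::-1])"
```

```text
t 21.0 p [543.9 -14.8  12.6] a 1.7996 tilt [ 0.001 -0.002] F [ 0.7 -5.4 -0.8] op 19.7
clamp pos [-132.     0.8   12.6] F clamp [-5.4  0.6 -0.8] tq [0.155 1.193 0.061]
```

Stop met (−5.4 N at TCP x −132). Easing off 1 mm, lowering to the bed, releasing.

>>> move_arm(plan=[{"x": -0.1,"y": 0,"z": 0,"rx": 0,"ry": 0,"rz": 0,"fingers": 1},{"x": 0,"y": 0,"z": 0.07,"rx": 0,"ry": 0,"rz": 0,"fingers": 1},{"x": 0,"y": 0,"z": 0.07,"rx": 0,"ry": 0,"rz": 0,"fingers": 1},{"x": 0,"y": 0,"z": 0.06,"rx": 0,"ry": 0,"rz": 0,"fingers": 1},{"x": 0,"y": 0,"z": 0.05,"rx": 0,"ry": 0,"rz": 0,"fingers": 1},{"x": 0,"y": 0,"z": 0,"rx": 0,"ry": 0,"rz": 0,"fingers": 1},{"x": 0,"y": 0,"z": 0,"rx": 0,"ry": 0,"rz": 0,"fingers": 1},{"x": 0,"y": 0,"z": 0,"rx": 0,"ry": 0,"rz": 0,"fingers": 1}])

```text
time: 21.72
position: [544.1, -14.8, 11.6]
tcp_rot: [1.952, 2.46, 0.0]
contact_force: [-5.2, -4.4, 20.3]
opening: 20.0
```

```bash
python3 -c "
from h import *
st(); cl()"
```

```text
t 21.72 p [544.1 -14.8  11.6] a 1.8002 tilt [ 0.001 -0.   ] F [-5.2 -4.4 20.3] op 20.0
clamp pos [-132.     0.6   11.6] F clamp [-3.1  6.1 20.3] tq [1.437 0.687 0.029]
```

>>> move_arm(plan=[{"x": 0,"y": 0,"z": -0.1,"rx": 0,"ry": 0,"rz": 0,"fingers": 1},{"x": 0,"y": 0,"z": -0.05,"rx": 0,"ry": 0,"rz": 0,"fingers": 1},{"x": 0,"y": 0,"z": 0,"rx": 0,"ry": 0,"rz": 0,"fingers": 0.4},{"x": 0,"y": 0,"z": 0,"rx": 0,"ry": 0,"rz": 0,"fingers": 0.3},{"x": 0,"y": 0,"z": 0,"rx": 0,"ry": 0,"rz": 0,"fingers": 0.1},{"x": 0,"y": 0,"z": 0,"rx": 0,"ry": 0,"rz": 0,"fingers": -0.1},{"x": 0,"y": 0,"z": 0,"rx": 0,"ry": 0,"rz": 0,"fingers": -0.1},{"x": 0,"y": 0,"z": 0,"rx": 0,"ry": 0,"rz": 0,"fingers": -0.1}])

```text
time: 22.38
position: [543.7, -13.4, 11.3]
tcp_rot: [-1.951, -2.462, -0.0]
contact_force: [-0.1, 1.4, 0.2]
opening: 46.6
```

>>> move_arm(plan=[{"x": 0,"y": 0,"z": -0.5,"rx": 0,"ry": 0,"rz": 0,"fingers": -0.1},{"x": 0,"y": 0,"z": -1,"rx": 0,"ry": 0,"rz": 0,"fingers": -0.1},{"x": -0.3,"y": 0,"z": -1.5,"rx": 0,"ry": 0,"rz": 0,"fingers": -0.1},{"x": -0.5,"y": 0,"z": -2,"rx": 0,"ry": 0,"rz": 0,"fingers": -0.1},{"x": -0.5,"y": 0,"z": -2,"rx": 0,"ry": 0,"rz": 0,"fingers": -0.1},{"x": -0.5,"y": 0,"z": -2,"rx": 0,"ry": 0,"rz": 0,"fingers": -0.1},{"x": -0.5,"y": 0,"z": -1.5,"rx": 0,"ry": 0,"rz": 0,"fingers": -0.1},{"x": 0,"y": 0,"z": -0.5,"rx": 0,"ry": 0,"rz": 0,"fingers": -0.1}])

```text
time: 23.05
position: [550.9, -37.6, 124.8]
tcp_rot: [1.951, 2.457, 0.004]
contact_force: [0.2, -0.3, 0.3]
opening: 46.9
```

```bash
python3 -c "
from h import *
st(); cl()
c=imaging.camera('wrist'); t=imaging.camera('top'); s=imaging.camera('side')
im=np.hstack([cv2.resize(c['image'],(440,330)),cv2.resize(s['image'][170:320,220:400],(360,330),interpolation=2)])
cv2.imwrite('pics/w11.png',im[:,:,::-1])
z=41
for p in ([-32,0,z],[-180,0,z],[-62,-22,100],[-62,22,100],[-15,0,58],[-226,-32,25],[-226,32,25]): print(p,(np.array(px(c,C(p)))*.6875).round(),((np.array(px(s,C(p)))-[220,170])*[2,2.2]).round())
"
```

```text
t 23.05 p [550.9 -37.6 124.8] a 1.7993 tilt [ 0.005 -0.   ] F [ 0.2 -0.3  0.3] op 46.9
clamp pos [-155.8   -0.9  124.8] F clamp [-0.4 -0.1  0.3] tq [-0.018 -0.023  0.023]
[-32, 0, 41] [219.  10.] [156. 150.]
[-180, 0, 41] [220. 187.] [254. 205.]
[-62, -22, 100] [255.  43.] [185. 116.]
[-62, 22, 100] [184.  43.] [166. 140.]
[-15, 0, 58] [219. -22.] [145. 135.]
[-226, -32, 25] [251. 223.] [298. 212.]
[-226, 32, 25] [189. 223.] [273. 250.]
```

View pics/w11.png

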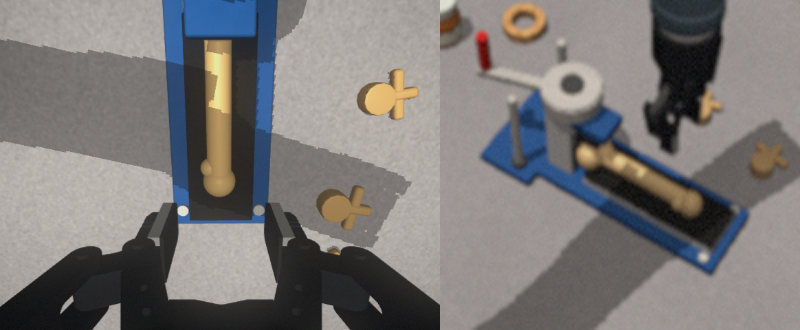

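The bone lies on the bed: its knob is at (219,182) in the left picture, as predicted, and its head is under the pad against the column in the side view. Now to the handle: rise, then go over the peg with the jaws straddling it.

```bash
python3 -c "
from h import *
p=C([110.3,32.6,0])[:2]; print(p); step([*p,190],2.088,16)"
```

```text
[457.55221986 213.82897646]
16 rows: xyz [ 1.67  0.02 -0.43] rot [ 0.     -0.     -0.0179]
```

>>> move_arm(plan=[{"x": 1.67,"y": 0.02,"z": -1.4,"rx": 0,"ry": 0,"rz": -0.018,"fingers": -0.1},{"x": 1.67,"y": 0.02,"z": -1.4,"rx": 0,"ry": 0,"rz": -0.018,"fingers": -0.1},{"x": 1.67,"y": 0.02,"z": -1.4,"rx": 0,"ry": 0,"rz": -0.018,"fingers": -0.1},{"x": 1.67,"y": 0.02,"z": -1.4,"rx": 0,"ry": 0,"rz": -0.018,"fingers": -0.1},{"x": 1.67,"y": 0.02,"z": -1.3,"rx": 0,"ry": 0,"rz": -0.018,"fingers": -0.1},{"x": 1.67,"y": 0.02,"z": 0,"rx": 0,"ry": 0,"rz": -0.018,"fingers": -0.1},{"x": 1.67,"y": 0.02,"z": 0,"rx": 0,"ry": 0,"rz": -0.018,"fingers": -0.1},{"x": 1.67,"y": 0.02,"z": 0,"rx": 0,"ry": 0,"rz": -0.018,"fingers": -0.1}])

```text
time: 23.87
position: [510.5, 93.4, 189.0]
tcp_rot: [-1.766, -2.596, 0.003]
contact_force: [0.2, -0.0, 0.3]
opening: 46.9
```

>>> move_arm(plan=[{"x": 1.67,"y": 0.02,"z": 0,"rx": 0,"ry": 0,"rz": -0.018,"fingers": -0.1},{"x": 1.67,"y": 0.02,"z": 0,"rx": 0,"ry": 0,"rz": -0.018,"fingers": -0.1},{"x": 1.67,"y": 0.02,"z": 0,"rx": 0,"ry": 0,"rz": -0.018,"fingers": -0.1},{"x": 1.67,"y": 0.02,"z": 0,"rx": 0,"ry": 0,"rz": -0.018,"fingers": -0.1},{"x": 1.67,"y": 0.02,"z": 0,"rx": 0,"ry": 0,"rz": -0.018,"fingers": -0.1},{"x": 1.67,"y": 0.02,"z": 0,"rx": 0,"ry": 0,"rz": -0.018,"fingers": -0.1},{"x": 1.5,"y": 0.02,"z": 0,"rx": 0,"ry": 0,"rz": -0.018,"fingers": -0.1},{"x": 1.0,"y": 0.02,"z": 0,"rx": 0,"ry": 0,"rz": -0.018,"fingers": -0.1}])

```text
time: 24.53
position: [459.7, 208.5, 190.4]
tcp_rot: [-1.573, -2.719, -0.0]
contact_force: [-0.5, 0.1, 0.0]
opening: 46.9
```

```bash
python3 -c "
from h import *
c=imaging.camera('wrist'); st(); cl(); step([457.6,213.8,122],2.088,8)
hsv=cv2.cvtColor(c['image'],cv2.COLOR_RGB2HSV); m=((hsv[...,1]>140)&((hsv[...,0]<6)|(hsv[...,0]>174))&(hsv[...,2]>60)).astype(np.uint8)
n,l,s,ce=cv2.connectedComponentsWithStats(m)
for i in range(1,n):
  if s[i][4]>40: print(s[i],ce[i])
print(px(c,[457.6,213.8,178]),px(c,[457.6,213.8,130]))
cv2.imwrite('pics/w12.png',c['image'][:,:,::-1])"
```

```text
t 24.58 p [459.  209.9 190.4] a 2.0955 tilt [-0.001  0.001] F [-0.9  2.3 -0.4] op 47.0
clamp pos [106.2  32.1 190.4] F clamp [ 2.4  0.4 -0.4] tq [ 0.021 -0.16  -0.04 ]
8 rows: xyz [0.05 0.01 0.85] rot [ 0.     -0.0002  0.0009]
[ 312  220   34   57 1534] [327.39308996 249.12581486]
[np.float64(323.1850840699669), np.float64(269.32931748946834)] [np.float64(322.7573455207468), np.float64(238.46235430210984)]
```

The red peg is where expected, about 2 mm to tool +y and a few mm further out. Descending onto it.

>>> move_arm(plan=[{"x": 0.25,"y": 0.1,"z": 0,"rx": 0,"ry": 0,"rz": 0,"fingers": -0.1},{"x": 0.25,"y": 0.1,"z": 0.6,"rx": 0,"ry": 0,"rz": 0,"fingers": -0.1},{"x": 0.1,"y": 0,"z": 1.0,"rx": 0,"ry": 0,"rz": 0,"fingers": -0.1},{"x": 0,"y": 0,"z": 1.0,"rx": 0,"ry": 0,"rz": 0,"fingers": -0.1},{"x": 0,"y": 0,"z": 1.0,"rx": 0,"ry": 0,"rz": 0,"fingers": -0.1},{"x": 0,"y": 0,"z": 1.0,"rx": 0,"ry": 0,"rz": 0,"fingers": -0.1},{"x": 0,"y": 0,"z": 0.6,"rx": 0,"ry": 0,"rz": 0,"fingers": -0.1},{"x": 0,"y": 0,"z": 0.4,"rx": 0,"ry": 0,"rz": 0,"fingers": -0.1}])

```text
time: 25.25
position: [459.1, 211.9, 133.0]
tcp_rot: [-1.578, -2.715, 0.003]
contact_force: [-0.0, 0.1, 0.2]
opening: 46.6
```

```bash
python3 -c "
from h import *
st(); cl(); c=imaging.camera('wrist')
hsv=cv2.cvtColor(c['image'],cv2.COLOR_RGB2HSV); m=((hsv[...,1]>140)&((hsv[...,0]<6)|(hsv[...,0]>174))&(hsv[...,2]>40)).astype(np.uint8)
n,l,s,ce=cv2.connectedComponentsWithStats(m)
for i in range(1,n):
  if s[i][4]>40: print(s[i],ce[i])
# dark jaws on rows around blob
g=c['image'].max(2)
for v in (260,290,310,330,350): print(v,np.where(np.diff((g[v]<70).astype(int)))[0])
cv2.imwrite('pics/w13.png',c['image'][:,:,::-1])"
```

```text
t 25.25 p [459.1 211.9 133. ] a 2.0886 tilt [-0.002 -0.001] F [-0.   0.1  0.2] op 46.6
clamp pos [108.1  31.5 133. ] F clamp [ 0.1 -0.   0.2] tq [ 0.007 -0.003  0.023]
[ 304  260   47   94 3420] [326.11052632 309.92339181]
260 []
290 [277 284 345 346]
310 [218 229 244 258 272 274 384 423]
330 [204 220 222 225 236 259 266 269 302 303 383 438]
350 [185 223 231 259 260 265 286 288 296 309 340 358 384 410 419 456]
```

The peg (304–351 px) is centred between the jaws (about 265 and 384). Lowering 12 mm more and narrowing the jaws.

>>> move_arm(plan=[{"x": 0,"y": 0,"z": 0.3,"rx": 0,"ry": 0,"rz": 0,"fingers": -0.1},{"x": 0,"y": 0,"z": 0.3,"rx": 0,"ry": 0,"rz": 0,"fingers": -0.1},{"x": 0,"y": 0,"z": 0.3,"rx": 0,"ry": 0,"rz": 0,"fingers": -0.1},{"x": 0,"y": 0,"z": 0.3,"rx": 0,"ry": 0,"rz": 0,"fingers": -0.1},{"x": 0,"y": 0,"z": 0,"rx": 0,"ry": 0,"rz": 0,"fingers": 0.2},{"x": 0,"y": 0,"z": 0,"rx": 0,"ry": 0,"rz": 0,"fingers": 0.4},{"x": 0,"y": 0,"z": 0,"rx": 0,"ry": 0,"rz": 0,"fingers": 0.4},{"x": 0,"y": 0,"z": 0,"rx": 0,"ry": 0,"rz": 0,"fingers": 0.4}])

```text
time: 25.97
position: [459.8, 212.6, 122.6]
tcp_rot: [1.578, 2.716, 0.001]
contact_force: [-0.4, -0.0, -0.4]
opening: 25.6
```

```bash
python3 -c "
from h import *
st(); cl()"
```

```text
t 25.97 p [459.8 212.6 122.6] a 2.089 tilt [0. 0.] F [-0.4 -0.  -0.4] op 25.6
clamp pos [108.6  30.7 122.6] F clamp [ 0.1  0.4 -0.4] tq [ 0.028 -0.018 -0.029]
```

>>> move_arm(plan=[{"x": -0.01,"y": 0.57,"z": 0,"rx": 0,"ry": 0,"rz": 0.05,"fingers": 0.4},{"x": -0.01,"y": 0.57,"z": 0,"rx": 0,"ry": 0,"rz": 0.05,"fingers": 0.4},{"x": -0.01,"y": 0.57,"z": 0,"rx": 0,"ry": 0,"rz": 0.05,"fingers": 0.4},{"x": -0.01,"y": 0.57,"z": 0,"rx": 0,"ry": 0,"rz": 0.05,"fingers": 0.4},{"x": -0.01,"y": 0.57,"z": 0,"rx": 0,"ry": 0,"rz": 0.05,"fingers": 0.4},{"x": -0.01,"y": 0.57,"z": 0,"rx": 0,"ry": 0,"rz": 0.05,"fingers": 0.4},{"x": -0.01,"y": 0.57,"z": 0,"rx": 0,"ry": 0,"rz": 0.05,"fingers": 0.4},{"x": -0.01,"y": 0.57,"z": 0,"rx": 0,"ry": 0,"rz": 0.05,"fingers": 0.4}])

```text
time: 26.63
position: [500.7, 226.3, 122.2]
tcp_rot: [-2.088, -2.345, 0.006]
contact_force: [-5.9, -2.2, 5.2]
opening: 25.8
```

```bash
cat >> h.py <<'E'
def ra():
    q=r.sense(); p=CR.T@(q["position"]-CO); th=np.arctan2(p[1],p[0]); M=R.from_rotvec(q["tcp_rot"]).as_matrix()
    f=CR.T@q["contact_force"]; t=np.array([np.sin(th),-np.cos(th)]) # clockwise tangent
    print("t",round(q["time"],2),"ratchet",round(-th,3),"rad",round(np.hypot(*p[:2]),1),"z",p[2].round(1),"yaw-rel",round(np.arctan2(M[1,0],M[0,0])-1.8014-th,3),"Ftan",round(f[:2]@t,2),"Frad",round(f[0]*np.cos(th)+f[1]*np.sin(th),2),"Fz",f[2].round(1),"op",round(q["opening"],1))
E
python3 -c "
from h import *
ra()"
```

```text
t 26.63 ratchet 0.109 rad 113.2 z 122.2 yaw-rel -0.006 Ftan -6.08 Frad -1.49 Fz 5.2 op 25.8
```

Free running reads Ftan ≈ -6.1 N as stated. Finishing this swing (with a slight lift), then swinging back.

>>> move_arm(plan=[{"x": -0.01,"y": 0.57,"z": -0.1,"rx": 0,"ry": 0,"rz": 0.05,"fingers": 0.4},{"x": -0.01,"y": 0.57,"z": -0.1,"rx": 0,"ry": 0,"rz": 0.05,"fingers": 0.4},{"x": -0.01,"y": 0.57,"z": -0.1,"rx": 0,"ry": 0,"rz": 0.05,"fingers": 0.4},{"x": -0.01,"y": 0.57,"z": 0,"rx": 0,"ry": 0,"rz": 0.05,"fingers": 0.4},{"x": -0.01,"y": 0.57,"z": 0,"rx": 0,"ry": 0,"rz": 0.05,"fingers": 0.4},{"x": -0.01,"y": 0.57,"z": 0,"rx": 0,"ry": 0,"rz": 0.05,"fingers": 0.4},{"x": -0.01,"y": 0.57,"z": 0,"rx": 0,"ry": 0,"rz": 0.05,"fingers": 0.4},{"x": -0.01,"y": 0.57,"z": 0,"rx": 0,"ry": 0,"rz": 0.05,"fingers": 0.4}])

```text
time: 27.3
position: [544.5, 223.3, 123.9]
tcp_rot: [-2.511, -1.884, 0.01]
contact_force: [-6.3, 0.0, -2.4]
opening: 25.9
```

```bash
python3 -c "
from h import *
ra()"
```

```text
t 27.3 ratchet 0.498 rad 113.4 z 123.9 yaw-rel -0.016 Ftan -6.11 Frad -1.63 Fz -2.4 op 25.9
```

>>> move_arm(plan=[{"x": 0,"y": 0,"z": 0,"rx": 0,"ry": 0,"rz": 0,"fingers": 0.4},{"x": 0.01,"y": -0.3,"z": 0,"rx": 0,"ry": 0,"rz": -0.03,"fingers": 0.4},{"x": -0.01,"y": -0.57,"z": 0,"rx": 0,"ry": 0,"rz": -0.05,"fingers": 0.4},{"x": -0.01,"y": -0.57,"z": 0,"rx": 0,"ry": 0,"rz": -0.05,"fingers": 0.4},{"x": -0.01,"y": -0.57,"z": 0,"rx": 0,"ry": 0,"rz": -0.05,"fingers": 0.4},{"x": -0.01,"y": -0.57,"z": 0,"rx": 0,"ry": 0,"rz": -0.05,"fingers": 0.4},{"x": -0.01,"y": -0.57,"z": 0,"rx": 0,"ry": 0,"rz": -0.05,"fingers": 0.4},{"x": -0.01,"y": -0.57,"z": 0,"rx": 0,"ry": 0,"rz": -0.05,"fingers": 0.4}])

```text
time: 27.97
position: [512.0, 229.1, 126.3]
tcp_rot: [2.16, 2.279, 0.006]
contact_force: [0.8, 0.8, -0.5]
opening: 25.7
```

```bash
python3 -c "
from h import *
ra()"
```

```text
t 27.97 ratchet 0.209 rad 115.2 z 126.3 yaw-rel 0.032 Ftan 0.84 Frad 0.79 Fz -0.5 op 25.7
```

>>> move_arm(plan=[{"x": -0.01,"y": -0.57,"z": 0,"rx": 0,"ry": 0,"rz": -0.05,"fingers": 0.4},{"x": -0.01,"y": -0.57,"z": 0,"rx": 0,"ry": 0,"rz": -0.05,"fingers": 0.4},{"x": -0.01,"y": -0.57,"z": 0,"rx": 0,"ry": 0,"rz": -0.05,"fingers": 0.4},{"x": -0.01,"y": -0.57,"z": 0,"rx": 0,"ry": 0,"rz": -0.05,"fingers": 0.4},{"x": -0.01,"y": -0.57,"z": 0,"rx": 0,"ry": 0,"rz": -0.05,"fingers": 0.4},{"x": -0.01,"y": -0.57,"z": 0,"rx": 0,"ry": 0,"rz": -0.05,"fingers": 0.4},{"x": -0.01,"y": -0.57,"z": 0,"rx": 0,"ry": 0,"rz": -0.05,"fingers": 0.4},{"x": -0.01,"y": -0.57,"z": 0,"rx": 0,"ry": 0,"rz": -0.05,"fingers": 0.4}])

```text
time: 28.63
position: [468.0, 218.4, 126.4]
tcp_rot: [1.663, 2.663, 0.005]
contact_force: [0.2, 2.3, 0.3]
opening: 25.8
```

>>> move_arm(plan=[{"x": -0.01,"y": -0.57,"z": 0,"rx": 0,"ry": 0,"rz": -0.05,"fingers": 0.4},{"x": -0.01,"y": -0.57,"z": 0,"rx": 0,"ry": 0,"rz": -0.05,"fingers": 0.4},{"x": -0.01,"y": -0.57,"z": 0,"rx": 0,"ry": 0,"rz": -0.05,"fingers": 0.4},{"x": -0.01,"y": -0.57,"z": 0,"rx": 0,"ry": 0,"rz": -0.05,"fingers": 0.4},{"x": -0.01,"y": -0.57,"z": 0,"rx": 0,"ry": 0,"rz": -0.05,"fingers": 0.4},{"x": 0,"y": -0.4,"z": 0,"rx": 0,"ry": 0,"rz": -0.04,"fingers": 0.4},{"x": 0,"y": 0,"z": 0,"rx": 0,"ry": 0,"rz": 0,"fingers": 0.4},{"x": 0,"y": 0,"z": 0,"rx": 0,"ry": 0,"rz": 0,"fingers": 0.4}])

```text
time: 29.3
position: [440.7, 200.0, 126.1]
tcp_rot: [1.269, 2.872, 0.003]
contact_force: [0.3, 0.2, 1.2]
opening: 25.8
```

```bash
python3 -c "
from h import *
ra()"
```

```text
t 29.3 ratchet -0.478 rad 113.4 z 126.1 yaw-rel 0.03 Ftan 0.36 Frad -0.03 Fz 1.2 op 25.8
```

>>> move_arm(plan=[{"x": 0,"y": 0.57,"z": 0,"rx": 0,"ry": 0,"rz": 0.05,"fingers": 0.4},{"x": 0,"y": 0.57,"z": 0,"rx": 0,"ry": 0,"rz": 0.05,"fingers": 0.4},{"x": -0.01,"y": 0.57,"z": 0,"rx": 0,"ry": 0,"rz": 0.05,"fingers": 0.4},{"x": -0.01,"y": 0.57,"z": 0,"rx": 0,"ry": 0,"rz": 0.05,"fingers": 0.4},{"x": -0.01,"y": 0.57,"z": 0,"rx": 0,"ry": 0,"rz": 0.05,"fingers": 0.4},{"x": -0.01,"y": 0.57,"z": 0,"rx": 0,"ry": 0,"rz": 0.05,"fingers": 0.4},{"x": -0.01,"y": 0.57,"z": 0,"rx": 0,"ry": 0,"rz": 0.05,"fingers": 0.4},{"x": -0.01,"y": 0.57,"z": 0,"rx": 0,"ry": 0,"rz": 0.05,"fingers": 0.4}])

```text
time: 29.97
position: [477.6, 222.3, 125.3]
tcp_rot: [-1.819, -2.56, 0.005]
contact_force: [-4.5, -4.8, 4.2]
opening: 25.4
```

```bash
python3 -c "
from h import *
ra()"
```

```text
t 29.97 ratchet -0.098 rad 114.5 z 125.3 yaw-rel 0.007 Ftan -5.83 Frad -3.04 Fz 4.2 op 25.4
```

>>> move_arm(plan=[{"x": -0.01,"y": 0.57,"z": 0,"rx": 0,"ry": 0,"rz": 0.05,"fingers": 0.4},{"x": -0.01,"y": 0.57,"z": 0,"rx": 0,"ry": 0,"rz": 0.05,"fingers": 0.4},{"x": -0.01,"y": 0.57,"z": 0,"rx": 0,"ry": 0,"rz": 0.05,"fingers": 0.4},{"x": -0.01,"y": 0.57,"z": 0,"rx": 0,"ry": 0,"rz": 0.05,"fingers": 0.4},{"x": -0.01,"y": 0.57,"z": 0,"rx": 0,"ry": 0,"rz": 0.05,"fingers": 0.4},{"x": -0.01,"y": 0.57,"z": 0,"rx": 0,"ry": 0,"rz": 0.05,"fingers": 0.4},{"x": -0.01,"y": 0.57,"z": 0,"rx": 0,"ry": 0,"rz": 0.05,"fingers": 0.4},{"x": -0.01,"y": 0.57,"z": 0,"rx": 0,"ry": 0,"rz": 0.05,"fingers": 0.4}])

```text
time: 30.63
position: [521.7, 228.9, 124.8]
tcp_rot: [-2.291, -2.148, 0.007]
contact_force: [-5.9, -3.4, 2.7]
opening: 25.5
```

```bash
python3 -c "
from h import *
ra()"
```

```text
t 30.63 ratchet 0.293 rad 115.3 z 124.8 yaw-rel -0.002 Ftan -5.71 Frad -3.77 Fz 2.7 op 25.5
```

>>> move_arm(plan=[{"x": -0.02,"y": 0.3,"z": 0,"rx": 0,"ry": 0,"rz": 0.026,"fingers": 0.4},{"x": -0.02,"y": 0.3,"z": 0,"rx": 0,"ry": 0,"rz": 0.026,"fingers": 0.4},{"x": -0.02,"y": 0.3,"z": 0,"rx": 0,"ry": 0,"rz": 0.026,"fingers": 0.4},{"x": -0.02,"y": 0.3,"z": 0,"rx": 0,"ry": 0,"rz": 0.026,"fingers": 0.4},{"x": -0.02,"y": 0.3,"z": 0,"rx": 0,"ry": 0,"rz": 0.026,"fingers": 0.4},{"x": -0.02,"y": 0.3,"z": 0,"rx": 0,"ry": 0,"rz": 0.026,"fingers": 0.4},{"x": -0.02,"y": 0.3,"z": 0,"rx": 0,"ry": 0,"rz": 0.026,"fingers": 0.4},{"x": -0.02,"y": 0.3,"z": 0,"rx": 0,"ry": 0,"rz": 0.026,"fingers": 0.4}])

```text
time: 31.3
position: [544.8, 225.1, 124.9]
tcp_rot: [-2.499, -1.901, 0.006]
contact_force: [-5.7, -0.8, 2.7]
opening: 25.7
```

```bash
python3 -c "
from h import *
ra()"
```

```text
t 31.3 ratchet 0.497 rad 115.2 z 124.9 yaw-rel -0.004 Ftan -5.29 Frad -2.28 Fz 2.7 op 25.7
```

>>> move_arm(plan=[{"x": 0,"y": 0,"z": 0,"rx": 0,"ry": 0,"rz": 0,"fingers": 0.4},{"x": 0,"y": -0.3,"z": 0,"rx": 0,"ry": 0,"rz": -0.03,"fingers": 0.4},{"x": -0.01,"y": -0.57,"z": 0,"rx": 0,"ry": 0,"rz": -0.05,"fingers": 0.4},{"x": -0.01,"y": -0.57,"z": 0,"rx": 0,"ry": 0,"rz": -0.05,"fingers": 0.4},{"x": -0.01,"y": -0.57,"z": 0,"rx": 0,"ry": 0,"rz": -0.05,"fingers": 0.4},{"x": -0.01,"y": -0.57,"z": 0,"rx": 0,"ry": 0,"rz": -0.05,"fingers": 0.4},{"x": -0.01,"y": -0.57,"z": 0,"rx": 0,"ry": 0,"rz": -0.05,"fingers": 0.4},{"x": -0.01,"y": -0.57,"z": 0,"rx": 0,"ry": 0,"rz": -0.05,"fingers": 0.4}])

```text
time: 31.97
position: [511.2, 229.5, 126.0]
tcp_rot: [2.147, 2.291, 0.005]
contact_force: [0.7, 0.2, -0.4]
opening: 25.7
```

>>> move_arm(plan=[{"x": -0.01,"y": -0.57,"z": 0,"rx": 0,"ry": 0,"rz": -0.05,"fingers": 0.4},{"x": -0.01,"y": -0.57,"z": 0,"rx": 0,"ry": 0,"rz": -0.05,"fingers": 0.4},{"x": -0.01,"y": -0.57,"z": 0,"rx": 0,"ry": 0,"rz": -0.05,"fingers": 0.4},{"x": -0.01,"y": -0.57,"z": 0,"rx": 0,"ry": 0,"rz": -0.05,"fingers": 0.4},{"x": -0.01,"y": -0.57,"z": 0,"rx": 0,"ry": 0,"rz": -0.05,"fingers": 0.4},{"x": -0.01,"y": -0.57,"z": 0,"rx": 0,"ry": 0,"rz": -0.05,"fingers": 0.4},{"x": -0.01,"y": -0.57,"z": 0,"rx": 0,"ry": 0,"rz": -0.05,"fingers": 0.4},{"x": -0.01,"y": -0.57,"z": 0,"rx": 0,"ry": 0,"rz": -0.05,"fingers": 0.4}])

```text
time: 32.63
position: [467.2, 218.2, 126.1]
tcp_rot: [1.648, 2.672, 0.005]
contact_force: [0.4, 1.6, -0.3]
opening: 25.5
```

```bash
python3 -c "
from h import *
ra()"
```

```text
t 32.63 ratchet -0.195 rad 114.5 z 126.1 yaw-rel 0.04 Ftan 1.07 Frad 1.32 Fz -0.3 op 25.5
```

>>> move_arm(plan=[{"x": -0.01,"y": -0.57,"z": 0,"rx": 0,"ry": 0,"rz": -0.05,"fingers": 0.4},{"x": -0.01,"y": -0.57,"z": 0,"rx": 0,"ry": 0,"rz": -0.05,"fingers": 0.4},{"x": -0.01,"y": -0.57,"z": 0,"rx": 0,"ry": 0,"rz": -0.05,"fingers": 0.4},{"x": -0.01,"y": -0.57,"z": 0,"rx": 0,"ry": 0,"rz": -0.05,"fingers": 0.4},{"x": -0.01,"y": -0.57,"z": 0,"rx": 0,"ry": 0,"rz": -0.05,"fingers": 0.4},{"x": 0,"y": -0.4,"z": 0,"rx": 0,"ry": 0,"rz": -0.04,"fingers": 0.4},{"x": 0,"y": 0,"z": 0,"rx": 0,"ry": 0,"rz": 0,"fingers": 0.4},{"x": 0,"y": 0,"z": 0,"rx": 0,"ry": 0,"rz": 0,"fingers": 0.4}])

```text
time: 33.3
position: [440.1, 199.6, 125.9]
tcp_rot: [1.253, 2.879, 0.003]
contact_force: [0.2, 0.2, -0.5]
opening: 25.3
```

>>> move_arm(plan=[{"x": -0.01,"y": 0.46,"z": 0,"rx": 0,"ry": 0,"rz": 0.04,"fingers": 0.4},{"x": -0.01,"y": 0.46,"z": 0,"rx": 0,"ry": 0,"rz": 0.04,"fingers": 0.4},{"x": -0.01,"y": 0.46,"z": 0,"rx": 0,"ry": 0,"rz": 0.04,"fingers": 0.4},{"x": -0.01,"y": 0.46,"z": 0,"rx": 0,"ry": 0,"rz": 0.04,"fingers": 0.4},{"x": -0.01,"y": 0.46,"z": 0,"rx": 0,"ry": 0,"rz": 0.04,"fingers": 0.4},{"x": -0.01,"y": 0.46,"z": 0,"rx": 0,"ry": 0,"rz": 0.04,"fingers": 0.4},{"x": -0.01,"y": 0.34,"z": 0,"rx": 0,"ry": 0,"rz": 0.03,"fingers": 0.4},{"x": -0.01,"y": 0.34,"z": 0,"rx": 0,"ry": 0,"rz": 0.03,"fingers": 0.4}])

```text
time: 33.97
position: [466.7, 217.6, 125.2]
tcp_rot: [-1.672, -2.659, 0.005]
contact_force: [-3.8, -3.5, 5.5]
opening: 25.6
```

```bash
python3 -c "
from h import *
ra()"
```

```text
t 33.97 ratchet -0.201 rad 114.2 z 125.2 yaw-rel 0.017 Ftan -4.9 Frad -1.65 Fz 5.5 op 25.6
```

>>> move_arm(plan=[{"x": -0.01,"y": 0.34,"z": 0,"rx": 0,"ry": 0,"rz": 0.03,"fingers": 0.4},{"x": -0.01,"y": 0.34,"z": 0,"rx": 0,"ry": 0,"rz": 0.03,"fingers": 0.4},{"x": -0.01,"y": 0.34,"z": 0,"rx": 0,"ry": 0,"rz": 0.03,"fingers": 0.4},{"x": -0.01,"y": 0.34,"z": 0,"rx": 0,"ry": 0,"rz": 0.03,"fingers": 0.4},{"x": -0.01,"y": 0.34,"z": 0,"rx": 0,"ry": 0,"rz": 0.03,"fingers": 0.4},{"x": -0.01,"y": 0.34,"z": 0,"rx": 0,"ry": 0,"rz": 0.03,"fingers": 0.4},{"x": -0.01,"y": 0.34,"z": 0,"rx": 0,"ry": 0,"rz": 0.03,"fingers": 0.4},{"x": -0.01,"y": 0.34,"z": 0,"rx": 0,"ry": 0,"rz": 0.03,"fingers": 0.4}])

```text
time: 34.63
position: [492.1, 226.1, 125.1]
tcp_rot: [-1.978, -2.44, 0.006]
contact_force: [-5.3, -3.1, 4.6]
opening: 25.8
```

```bash
python3 -c "
from h import *
ra()"
```

```text
t 34.63 ratchet 0.034 rad 114.4 z 125.1 yaw-rel 0.012 Ftan -5.8 Frad -1.97 Fz 4.6 op 25.8
```

>>> move_arm(plan=[{"x": -0.01,"y": 0.28,"z": 0,"rx": 0,"ry": 0,"rz": 0.025,"fingers": 0.4},{"x": -0.01,"y": 0.28,"z": 0,"rx": 0,"ry": 0,"rz": 0.025,"fingers": 0.4},{"x": -0.01,"y": 0.28,"z": 0,"rx": 0,"ry": 0,"rz": 0.025,"fingers": 0.4},{"x": -0.01,"y": 0.28,"z": 0,"rx": 0,"ry": 0,"rz": 0.025,"fingers": 0.4},{"x": -0.01,"y": 0.28,"z": 0,"rx": 0,"ry": 0,"rz": 0.025,"fingers": 0.4},{"x": -0.01,"y": 0.28,"z": 0,"rx": 0,"ry": 0,"rz": 0.025,"fingers": 0.4},{"x": -0.01,"y": 0.28,"z": 0,"rx": 0,"ry": 0,"rz": 0.025,"fingers": 0.4},{"x": -0.01,"y": 0.28,"z": 0,"rx": 0,"ry": 0,"rz": 0.025,"fingers": 0.4}])

```text
time: 35.3
position: [513.9, 228.4, 125.1]
tcp_rot: [-2.21, -2.23, 0.007]
contact_force: [-6.3, -3.6, 5.5]
opening: 25.6
```

```bash
python3 -c "
from h import *
ra(); s=imaging.camera('side'); cv2.imwrite('pics/s_a.png',s['image'][:,:,::-1]); ra()"
```

```text
t 35.3 ratchet 0.225 rad 114.5 z 125.1 yaw-rel 0.004 Ftan -6.29 Frad -3.57 Fz 5.5 op 25.6
t 35.35 ratchet 0.23 rad 114.5 z 125.1 yaw-rel 0.007 Ftan -5.74 Frad -2.31 Fz 3.9 op 25.6
```

>>> move_arm(plan=[{"x": -0.01,"y": 0.2,"z": 0,"rx": 0,"ry": 0,"rz": 0.018,"fingers": 0.4},{"x": -0.01,"y": 0.2,"z": 0,"rx": 0,"ry": 0,"rz": 0.018,"fingers": 0.4},{"x": -0.01,"y": 0.2,"z": 0,"rx": 0,"ry": 0,"rz": 0.018,"fingers": 0.4},{"x": -0.01,"y": 0.2,"z": 0,"rx": 0,"ry": 0,"rz": 0.018,"fingers": 0.4},{"x": -0.01,"y": 0.2,"z": 0,"rx": 0,"ry": 0,"rz": 0.018,"fingers": 0.4},{"x": -0.01,"y": 0.2,"z": 0,"rx": 0,"ry": 0,"rz": 0.018,"fingers": 0.4},{"x": -0.01,"y": 0.2,"z": 0,"rx": 0,"ry": 0,"rz": 0.018,"fingers": 0.4},{"x": -0.01,"y": 0.2,"z": 0,"rx": 0,"ry": 0,"rz": 0.018,"fingers": 0.4}])

```text
time: 36.02
position: [529.2, 227.4, 125.0]
tcp_rot: [-2.363, -2.066, 0.007]
contact_force: [-8.9, -0.7, 5.5]
opening: 25.3
```

```bash
python3 -c "
from h import *
ra()
q=r.sense(); print('tq',q['torque'].round(3),'tau1',q['tau'].round(3))
imaging.camera('side'); ra()"
```

```text
t 36.02 ratchet 0.36 rad 114.5 z 125.0 yaw-rel -0.005 Ftan -8.73 Frad -1.82 Fz 5.5 op 25.3
tq [-0.204  1.739  0.04 ] tau1 [  1.411 -50.305   6.055 -24.167   0.428  -2.612   0.153]
t 36.07 ratchet 0.363 rad 114.5 z 125.0 yaw-rel -0.003 Ftan -6.72 Frad -1.62 Fz 5.1 op 25.4
```

Force has risen to 8.7 N against about 5.8 free, so roughly 30–40 N. One tiny further push for a second reading.

>>> move_arm(plan=[{"x": 0,"y": 0.06,"z": 0,"rx": 0,"ry": 0,"rz": 0.005,"fingers": 0.4},{"x": 0,"y": 0.06,"z": 0,"rx": 0,"ry": 0,"rz": 0.005,"fingers": 0.4},{"x": 0,"y": 0.06,"z": 0,"rx": 0,"ry": 0,"rz": 0.005,"fingers": 0.4},{"x": 0,"y": 0.06,"z": 0,"rx": 0,"ry": 0,"rz": 0.005,"fingers": 0.4},{"x": 0,"y": 0.06,"z": 0,"rx": 0,"ry": 0,"rz": 0.005,"fingers": 0.4},{"x": 0,"y": 0.06,"z": 0,"rx": 0,"ry": 0,"rz": 0.005,"fingers": 0.4},{"x": 0,"y": 0.06,"z": 0,"rx": 0,"ry": 0,"rz": 0.005,"fingers": 0.4},{"x": 0,"y": 0.06,"z": 0,"rx": 0,"ry": 0,"rz": 0.005,"fingers": 0.4}])

```text
time: 36.73
position: [533.8, 226.7, 125.0]
tcp_rot: [-2.404, -2.019, 0.007]
contact_force: [-8.6, -1.4, 4.8]
opening: 25.9
```

```bash
python3 -c "
from h import *
ra()
for i in range(3): imaging.camera('side'); ra()"
```

```text
t 36.73 ratchet 0.4 rad 114.5 z 125.0 yaw-rel -0.004 Ftan -8.22 Frad -2.87 Fz 4.8 op 25.9
t 36.78 ratchet 0.401 rad 114.4 z 125.0 yaw-rel -0.003 Ftan -8.04 Frad -2.55 Fz 4.5 op 25.8
t 36.83 ratchet 0.401 rad 114.5 z 125.0 yaw-rel -0.003 Ftan -7.97 Frad -3.43 Fz 5.0 op 25.1
t 36.88 ratchet 0.401 rad 114.5 z 125.0 yaw-rel -0.003 Ftan -7.7 Frad -3.29 Fz 4.8 op 25.5
```

About +2.5 N over free running, so 35–40 N. Releasing: centre off the peg, open, lift.

>>> move_arm(plan=[{"x": 0,"y": -0.2,"z": 0,"rx": 0,"ry": 0,"rz": 0,"fingers": 0.4},{"x": 0,"y": -0.2,"z": 0,"rx": 0,"ry": 0,"rz": 0,"fingers": 0.2},{"x": 0,"y": 0,"z": 0,"rx": 0,"ry": 0,"rz": 0,"fingers": -0.1},{"x": 0,"y": 0,"z": 0,"rx": 0,"ry": 0,"rz": 0,"fingers": -0.1},{"x": 0,"y": 0,"z": -0.5,"rx": 0,"ry": 0,"rz": 0,"fingers": -0.1},{"x": 0,"y": 0,"z": -1.5,"rx": 0,"ry": 0,"rz": 0,"fingers": -0.1},{"x": 0,"y": 0,"z": -2.5,"rx": 0,"ry": 0,"rz": 0,"fingers": -0.1},{"x": 0,"y": 0,"z": -3,"rx": 0,"ry": 0,"rz": 0,"fingers": -0.1}])

```text
time: 37.55
position: [531.8, 226.7, 200.4]
tcp_rot: [-2.406, -2.02, 0.004]
contact_force: [0.6, 0.3, -0.1]
opening: 46.6
```

>>> move_arm(plan=[{"x": 0,"y": 0,"z": -2,"rx": 0,"ry": 0,"rz": 0,"fingers": -0.1},{"x": 0,"y": 0,"z": -2,"rx": 0,"ry": 0,"rz": 0,"fingers": -0.1},{"x": 0,"y": 0,"z": -1,"rx": 0,"ry": 0,"rz": 0,"fingers": -0.1},{"x": 0,"y": 0,"z": 0,"rx": 0,"ry": 0,"rz": 0,"fingers": -0.1},{"x": 0,"y": 0,"z": 0,"rx": 0,"ry": 0,"rz": 0,"fingers": -0.1},{"x": 0,"y": 0,"z": 0,"rx": 0,"ry": 0,"rz": 0,"fingers": -0.1},{"x": 0,"y": 0,"z": 0,"rx": 0,"ry": 0,"rz": 0,"fingers": -0.1},{"x": 0,"y": 0,"z": 0,"rx": 0,"ry": 0,"rz": 0,"fingers": -0.1}])

```text
time: 38.22
position: [531.8, 227.0, 249.2]
tcp_rot: [-2.406, -2.02, 0.003]
contact_force: [0.5, 0.2, 1.1]
opening: 47.3
```

```bash
python3 -c "
from h import *
st(); s=imaging.camera('side'); im=s['image']
ref=cv2.imread('pics/side0.png')[:,:,::-1]
hsv=cv2.cvtColor(im,cv2.COLOR_RGB2HSV); m=((hsv[...,1]>60)&(hsv[...,0]>8)&(hsv[...,0]<25)&(hsv[...,2]>80)).astype(np.uint8)
n,l,st_,ce=cv2.connectedComponentsWithStats(m)
print('now',[(st_[i].tolist(),ce[i].round(1).tolist()) for i in range(1,n) if st_[i][4]>60 and st_[i][0]>150])
hsv=cv2.cvtColor(ref,cv2.COLOR_RGB2HSV); m=((hsv[...,1]>60)&(hsv[...,0]>8)&(hsv[...,0]<25)&(hsv[...,2]>80)).astype(np.uint8)
n,l,st_,ce=cv2.connectedComponentsWithStats(m)
print('ref',[(st_[i].tolist(),ce[i].round(1).tolist()) for i in range(1,n) if st_[i][4]>60 and st_[i][0]>150])
print('pred knob/head px',px(s,C([-180,0,41])),px(s,C([-32,0,41])))
h=np.hstack([cv2.resize(im[150:320,170:420],(800,544),interpolation=2)]); cv2.imwrite('pics/final.png',h[:,:,::-1])"
```

```text
t 38.22 p [531.8 227.  249.2] a 1.3971 tilt [-0.002 -0.001] F [0.5 0.2 1.1] op 47.3
now [([324, 125, 42, 42, 1306], [343.0, 145.0]), ([260, 171, 13, 17, 142], [266.4, 178.6]), ([211, 174, 19, 12, 118], [219.8, 180.8]), ([345, 211, 16, 16, 172], [351.0, 218.4]), ([375, 234, 19, 17, 215], [383.0, 242.3]), ([289, 238, 62, 30, 583], [323.0, 251.4]), ([401, 246, 22, 22, 281], [411.5, 256.6]), ([565, 299, 75, 120, 4277], [609.3, 362.7]), ([448, 340, 46, 48, 547], [469.9, 363.3]), ([460, 420, 18, 25, 177], [468.6, 431.9]), ([498, 457, 18, 23, 160], [505.9, 468.7]), ([445, 460, 32, 16, 207], [460.6, 467.6])]
ref [([245, 65, 9, 38, 147], [249.0, 84.7]), ([256, 67, 8, 42, 135], [259.4, 86.5]), ([324, 125, 41, 42, 1267], [342.8, 144.8]), ([251, 171, 22, 19, 283], [261.4, 179.7]), ([211, 174, 19, 12, 107], [219.2, 180.8]), ([344, 211, 17, 16, 170], [350.9, 218.3]), ([375, 235, 19, 16, 212], [382.9, 242.4]), ([401, 246, 22, 22, 283], [411.5, 256.6]), ([564, 299, 76, 120, 3698], [609.9, 358.6]), ([371, 307, 48, 63, 863], [394.5, 336.2]), ([448, 340, 46, 48, 545], [470.0, 363.2]), ([460, 420, 18, 25, 173], [468.6, 431.8]), ([498, 457, 18, 23, 161], [505.9, 468.6]), ([445, 460, 32, 16, 204], [460.4, 467.6])]
pred knob/head px [np.float64(347.22397061681556), np.float64(263.03271381907325)] [np.float64(298.0816384577221), np.float64(238.13273676618311)]
```

```bash
python3 -c "
from h import *
print(r.close_job()); st()"
```

```text
the job is handed in; nothing more can be done
None
the job is handed in; nothing more can be done
```

I put the tan bone on the clamp bed with its broad end under the pad and against the column, and let go of it. I then tightened the clamp with three swings of the handle and handed the job in at about 38 s. I judge the hold to be about 35–40 N.

**What the checks showed:**
- **Bone seating:** the tip met the column with 5.4 N of resistance. I felt the bed at about 25 mm above the table. A picture after release showed the bone in line and under the pad.
- **Clamping force:** the grip took about 5.3–6.1 N running free and 8.2–8.7 N at the end. The two last readings disagree slightly (8.7 N, then 8.2 N after a small further turn). Counting by screw turn gave a somewhat lower figure, about 33–38 N.
- **Handle:** the gripper lifted clear of it and was touching nothing when I handed in.
- **Other things on the table:** the vertebrae, small bone and jar lid matched their starting image positions within about 1 pixel. The cork was partly hidden by the arm, so I did not confirm it. I did not check the caliper.

**What went wrong on the way:**
- The first grasp closed just above the bone, because the fingertips stood about 20–30 mm further back than the stated tool frame. I re-gripped lower and the bone was not disturbed.
- The last picture could not be viewed because the 12-picture limit was reached. That final check was by numbers only.

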